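Load the parts dryer, clear the brushes and switch it on

TASK

Turn the red isolator handle off before loading the parts dryer. With it off, slide every brass spool that is on the bench fully down onto the dryer's upright spindle, in any order, and stand every cleaning brush in the copper cup with its bristles up; only then turn the handle fully on again. Do not knock over the two alarm clocks.

Things in the scene. Friction and masses are not known exactly. Their poses are not given: they have to be found in the camera images.
- spindle_base (a point): Parts dryer: green box 130 x 130 x 40 mm, fixed to the bench, with a steel platter (80 mm across, 8 mm thick) and an upright steel spindle 12 mm thick and 118 mm tall, tapering to 4 mm over its last 10 mm. This point is on the spindle's axis at the platter's top, where the first spool rests (48 mm above the bench); z up. Its place varies
- isolator (a joint): Isolator handle's turn in rad: 0 = off (stop), 1.4 = on (stop), growing clockwise as seen from above; it starts near on, and friction (about 0.12 N m) keeps it where it is left
- handle_top (a point): Centre of the top of the isolator's red handle, on its upright turning axis, 96 mm above the bench. The handle is a bar 76 mm long (x axis of this point, turning with it; a white mark on the -x half) and 14 mm wide, standing 30 mm above a red hub disc 6 mm thick and 40 mm across. At off the mark points to the front of the box
- isolator_box: Grey box of the isolator, 85 x 85 mm, 55 mm high, with a yellow disc 5 mm thick on top, fixed to the bench, left or right of the dryer. Origin: centre of its underside; its front is -x and faces the robot within 0.2 rad
- cup: Copper cup for the brushes, fixed to the bench, open at the top, 95 mm high, straight-sided; outer diameter 84 mm, wall 3 mm, inner floor 5 mm above the bench. Origin: centre of its underside; z up. It stands on the other side of the dryer from the isolator
- spool1: Brass spool (parts carrier), 32 mm high, 56 mm across its two flanges, 46 mm at the waist (grip it as a plain 56 mm cylinder), with a 17 mm hole through it along its axis; about 0.12 kg. Origin: its centre, 16 mm from both ends, which are alike; z is its axis. It starts standing on end on the 3 mm thick slate-blue mat. It may be absent (None)
- spool2: Brass spool (parts carrier), 32 mm high, 56 mm across its two flanges, 46 mm at the waist (grip it as a plain 56 mm cylinder), with a 17 mm hole through it along its axis; about 0.12 kg. Origin: its centre, 16 mm from both ends, which are alike; z is its axis. It starts standing on end on the 3 mm thick slate-blue mat. It may be absent (None)
- spool3: Brass spool (parts carrier), 32 mm high, 56 mm across its two flanges, 46 mm at the waist (grip it as a plain 56 mm cylinder), with a 17 mm hole through it along its axis; about 0.12 kg. Origin: its centre, 16 mm from both ends, which are alike; z is its axis. It starts standing on end on the 3 mm thick slate-blue mat. It may be absent (None)
- brush1: Cleaning brush, a rigid bar 150 x 14 x 14 mm: red handle, steel ferrule, cream bristles in the last 27 mm; 30 g. Origin: middle of its length on one long side; x runs from the handle end (-75 mm) to the bristle end (+75 mm); its centre is 7 mm along z. It starts lying on the 3 mm thick olive mat, bristles away from the robot. It may be absent (None)
- brush1_foot (a point): Centre of the end face of brush1's handle, the end without bristles, which goes down into the cup; axes as the brush's
- brush2: Cleaning brush, a rigid bar 150 x 14 x 14 mm: red handle, steel ferrule, cream bristles in the last 27 mm; 30 g. Origin: middle of its length on one long side; x runs from the handle end (-75 mm) to the bristle end (+75 mm); its centre is 7 mm along z. It starts lying on the 3 mm thick olive mat, bristles away from the robot. It may be absent (None)
- brush2_foot (a point): Centre of the end face of brush2's handle, the end without bristles, which goes down into the cup; axes as the brush's
- brush3: Cleaning brush, a rigid bar 150 x 14 x 14 mm: red handle, steel ferrule, cream bristles in the last 27 mm; 30 g. Origin: middle of its length on one long side; x runs from the handle end (-75 mm) to the bristle end (+75 mm); its centre is 7 mm along z. It starts lying on the 3 mm thick olive mat, bristles away from the robot. It may be absent (None)
- brush3_foot (a point): Centre of the end face of brush3's handle, the end without bristles, which goes down into the cup; axes as the brush's
- alarm_green: Bystander: green round alarm clock, 84 mm high, 72 mm across, standing at one side of the bench; origin: centre of its underside, z up. It must stay standing
- alarm_red: Bystander: red round alarm clock, 84 mm high, 72 mm across, standing at one side of the bench; origin: centre of its underside, z up. It must stay standing
Mind the look-alikes: they are no part of the job. Of the things like the part that bears spindle_base, leave any that is turquoise; of the rest the larger one is meant.

How it is judged:
On the way, in this order (a step that is already met when the one before it is completed fails the run):
1. the isolator handle is turned off (value of joint isolator below 0.12 rad), for 0.2 s.
2. with the handle still off, every spool is fully down on the spindle and every brush stands in the cup, bristles up (value of joint isolator below 0.12 rad and horizontal distance between each of spool1, spool2, spool3 and spindle_base below 0.0045 m and z of each of spool1, spool2, spool3 in the frame of spindle_base below 0.085 m and angle between the z axis of each of spool1, spool2, spool3 and the z axis of spindle_base, either way round below 0.08 rad and angle between each of brush1, brush2, brush3's own x axis and vertical below 0.72 rad and horizontal distance between each of brush1_foot, brush2_foot, brush3_foot and cup below 0.04 m and z of each of brush1_foot, brush2_foot, brush3_foot in the frame of cup below 0.05 m), for 0.2 s.
3. the isolator handle is turned on (value of joint isolator above 1.28 rad), for 0.2 s.
At the end, for the whole second after the job is handed in: Handle within 0.12 rad of its on stop. Spools on the spindle: axes within 4.5 mm and 0.08 rad, centres at most 85 mm above the platter. Brushes in the cup, bristles up, leaning under 0.72 rad, handle ends within 40 mm of its axis and 50 mm of its underside. All at rest (value of joint isolator above 1.28 rad and horizontal distance between each of spool1, spool2, spool3 and spindle_base below 0.0045 m and z of each of spool1, spool2, spool3 in the frame of spindle_base below 0.085 m and angle between the z axis of each of spool1, spool2, spool3 and the z axis of spindle_base, either way round below 0.08 rad and angle between each of brush1, brush2, brush3's own x axis and vertical below 0.72 rad and horizontal distance between each of brush1_foot, brush2_foot, brush3_foot and cup below 0.04 m and z of each of brush1_foot, brush2_foot, brush3_foot in the frame of cup below 0.05 m and linear speed of each of spool1, spool2, spool3, brush1, brush2, brush3 below 0.03 m/s); the robot touches nothing.
It fails at once if an alarm clock is knocked over (angle between alarm_green's own z axis and vertical above 0.6 rad).
It fails at once if an alarm clock is knocked over (angle between alarm_red's own z axis and vertical above 0.6 rad).
Of spool1, spool2, spool3 only 2 to 3 are there at a start; the rules pass over those that are not, and their reading is None.
Of brush1, brush2, brush3 only 2 to 3 are there at a start; the rules pass over those that are not, and their reading is None.
At some moment in a run one of spool1, spool2, spool3, brush1, brush2, brush3 may be knocked a few centimetres aside while the robot is not near it.
Once in a run the grip may slacken for a moment while it holds something.
It also fails if it takes over 210 s, if anything falls off the work surface, if the arm or the gripper's body presses on something with over 40 N, if the wrist force passes 120 N, or if a joint passes its speed limit or range.

ROBOT

A 6-joint arm with a two-finger parallel gripper is mounted at the origin on the work surface. World frame = base frame: x ahead of the robot, y to its left, z up, the work surface at z = 0. Lengths are in m, angles in rad, forces in N, time in s.
With the tool pointing down it reaches from about 0.425 to 0.95 m from the base axis. Payload 3.5 kg.
Tool frame: the origin (TCP) lies at the very end of the fingers, on their centre line; the grasp point (between the pads) lies 19 mm behind it (ctrl.pinch_z is the distance from the TCP to the grasp point, in m); z points along the fingers, y is the line along which they close (so a half turn about z gives the same grasp; the last joint's range is limited). The gripper opens to 85 mm and grips with 20 to 120 N. Pads are 22 mm wide; open, the fingers measure 114 mm over their backs; the gripper's body (76 mm by 85 mm) begins 54 mm behind the grasp point. The pads swing forward as they close: fully open they stand 13 mm farther back than shut.
Start: joints at [-1.435, 0.286, 1.577, -0, 1.279, -0.15], TCP at [0.19, -0.648, 0.231] pointing down, gripper open.
Joint ranges: [-2.77, 2.77], [-0.9, 2.22], [0.21, 2.48], [-1.53, 4.67], [0.24, 2.81], [-2.84, 2.84]. Speed limits (rad/s): [2.79, 2.79, 3.14, 3.14, 3.14, 3.14].

INTERFACE

Orientations are given as a unit quaternion [x, y, z, w].
In Python, from plant import ctrl gives the robot as it stands. The module is installed in compiled form; this text tells all that it offers.
- The arm moves only by the shell command python3 -m crank 'ROWS' [OPENING] [FORCE]. ROWS is JSON, a list of rows, each a list of 6 numbers: the shift along the tool's x, y, z in cm, then the turn, a rotation vector about the tool's x, y, z in rad. In form: [[tx, ty, tz, rx, ry, rz], ...]. A call has 1 to 10 rows; each row is the pose to reach, as a shift and turn from the pose commanded when the call began, along the tool's axes at that moment; what a row does not reach only later rows make up. A row lasts 1/10 s, in which the tool goes at most 50 mm and 8.59 degrees, less where a joint would pass 70% of its speed; a pose out of reach is approached as far as the arm can. A call with a gripper value outside its range is refused whole. OPENING is the opening, from 0 (shut) to 1 (fully open), set as the call begins (- or left out, the last holds). The fingers move at their own pace and stop on an object; FORCE is the grip in N (left out, the last holds). Time passes only in rows, so rows that repeat a pose let the fingers close. It gives the time, the measured TCP pose, the force, the opening and the grip force at its end, in the units of the state.
- ctrl.get_state(): the state, without advancing time (a new reading comes with each control period).
- ctrl.read_camera(name): name is "scene" or "top" or "wrist"; returns (picture, depth): 480x640x3 uint8, blue, green, red; 480x640 float32, m along the optical axis (not along the pixel's ray), 0 where there is no reading.
- ctrl.camera_info(name): a dict with "K" (3x3 intrinsics, pixels), "origin" and "orientation" of the camera in the world. Camera axes: x right, y down, z forward; pixel columns grow to the right and rows downward; lengths in m; the calibration is good to about 2 mm. A picture is of the moment at which its call begins: read the wrist's pose just before it. camera_info takes no time and is no camera call; for the wrist camera it gives the pose at the moment of the call.
- ctrl.sign_off(): hands the job in; it is judged then, once.
The state is a dict: "time": time; "qpos": joint angles; "dq": joint speeds; "joint_efforts": joint torques, N m; "eef_pos": TCP position; "tcp_rot": TCP orientation; "contact_force": force on the tool from outside, world axes, zero at the start; "wrist_torque": the same for the moment, N m; "opening": opening from 0.0 (shut) to 1.0 (fully open); "finger_force": force on a finger pad.
Only numpy, scipy, OpenCV 4.12 (cv2) and the standard library are available. Lean on these libraries where they do the work, as an engineer would, in place of code of your own. Each camera call takes 0.05 s, during which the arm holds its last target. There are 200 camera calls.

## Working session

There is one attempt and no reset: what is moved stays moved. The work goes in short steps, Python scripts to look and compute and a shell command to move; the robot and the scene stay as the last step left them, time stands still between calls to the robot, and variables do not carry over. Pictures are saved under pics/ and viewed, at most 14 in all, crops included, and the job is handed in when it is done.

```bash
mkdir -p pics; cat > h.py <<'E'
import numpy as np, cv2
from scipy.spatial.transform import Rotation as R
from plant import ctrl
def cam(n):
    i=ctrl.camera_info(n); p,d=ctrl.read_camera(n)
    return p,d,np.array(i["K"]),np.array(i["origin"]),R.from_quat(i["orientation"]).as_matrix()
def cloud(d,K,o,M):
    v,u=np.mgrid[0:480,0:640]
    c=np.stack([(u-K[0,2])/K[0,0]*d,(v-K[1,2])/K[1,1]*d,d],-1)
    return c@M.T+o
def ray(u,v,z,K,o,M):
    r=M@np.array([(u-K[0,2])/K[0,0],(v-K[1,2])/K[1,1],1]); return o+r*(z-o[2])/r[2]
def rel(pos,yaw_y=None):
    "shift in tool cm to world pos"
    s=ctrl.get_state(); T=R.from_quat(s["tcp_rot"]).as_matrix()
    return T.T@(np.array(pos)-np.array(s["eef_pos"]))*100
E
python3 - <<'E'
from h import *
for n in("scene","top"):
    p,d,K,o,M=cam(n); cv2.imwrite(f"pics/{n}0.png",p); np.savez(f"{n}0.npz",p=p,d=d,K=K,o=o,M=M); print(n,K[0,0],o.round(3),M.round(2).tolist())
s=ctrl.get_state();print({k:np.round(v,3).tolist() for k,v in s.items()}, ctrl.pinch_z)
print(R.from_quat(s["tcp_rot"]).as_matrix().round(3))
i=ctrl.camera_info("wrist");print(i)
E
```

```text
scene 511.1703180296436 [1.261 0.384 1.235] [[-0.47, 0.72, -0.5], [0.88, 0.38, -0.28], [-0.01, -0.57, -0.82]]
top 585.4543125671756 [0.341 0.012 1.396] [[-0.03, -0.98, 0.17], [-1.0, 0.03, -0.01], [0.0, -0.17, -0.98]]
{'time': 0.1, 'qpos': [-1.435, 0.287, 1.578, 0.0, 1.279, -0.15], 'dq': [0.0, -0.002, -0.002, -0.0, 0.001, 0.0], 'joint_efforts': [0.001, -40.729, -29.37, -0.0, 0.003, 0.0], 'eef_pos': [0.19, -0.647, 0.23], 'tcp_rot': [0.99, 0.142, 0.0, -0.001], 'contact_force': [0.663, -0.795, -0.172], 'wrist_torque': [0.017, 0.018, 0.007], 'finger_force': 0.0, 'opening': 0.999} 0.0187
[[ 0.959  0.282 -0.   ]
 [ 0.282 -0.959  0.002]
 [ 0.    -0.002 -1.   ]]
{'K': array([[338.37134768,   0.        , 325.06587604],
       [  0.        , 338.37134768, 234.74457701],
       [  0.        ,   0.        ,   1.        ]]), 'origin': array([ 0.26080858, -0.62679972,  0.37259022]), 'orientation': array([ 0.79174638, -0.59297423, -0.08845089,  0.11702854])}
```

View pics/top0.png

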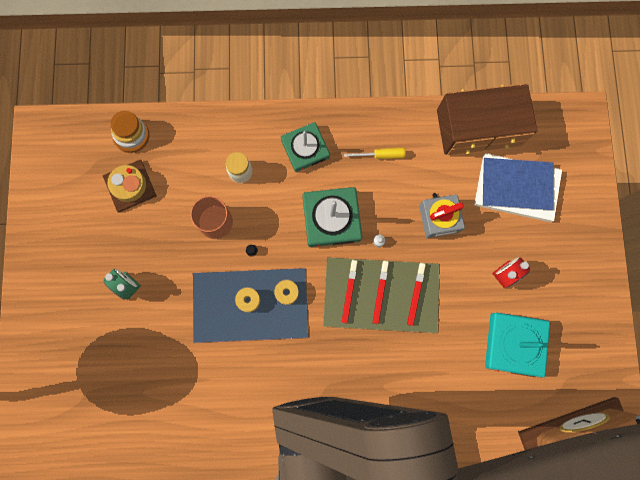

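View pics/scene0.png

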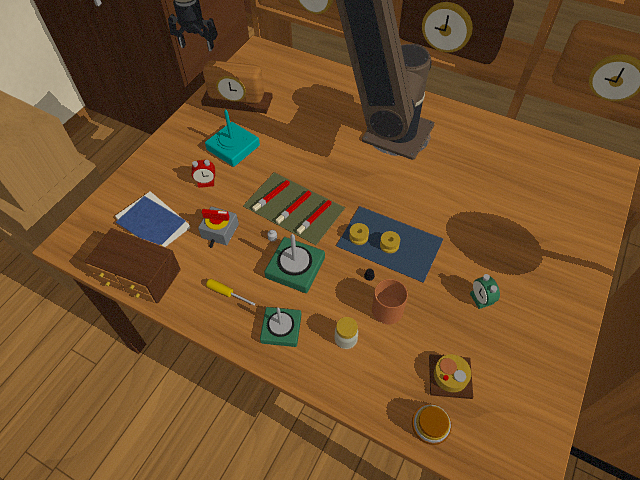

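The top view shows two spools at (247,300) and (286,292), three brushes at (349,292), (383,292) and (416,295), and the large green dryer at (332,216). The cup is at (211,217), the isolator at (442,215), and the clocks at (121,283) and (511,271). The scene view agrees. Next I'll measure each of these in both views.

```bash
cat > meas.py <<'E'
from h import *
def comps(m,amin=40):
    m=cv2.morphologyEx(m.astype(np.uint8),cv2.MORPH_OPEN,np.ones((2,2)))
    n,l,st,c=cv2.connectedComponentsWithStats(m)
    return [(l==i) for i in range(1,n) if st[i,4]>=amin]
def run(n,f):
    p,d,K,o,M=[f[k] for k in("p","d","K","o","M")]
    C=cloud(d,K,o,M); H=cv2.cvtColor(p,cv2.COLOR_BGR2HSV).astype(int); h,s,v=H[...,0],H[...,1],H[...,2]
    z=C[...,2]; X=C[...,0];Y=C[...,1]; ws=(X>.3)&(X<.9)&(abs(Y)<.5)&(d>0)
    print("==",n)
    red=((h<6)|(h>173))&(s>170)&(v>90)&ws
    for m in comps(red): 
        q=C[m]; e=cv2.minAreaRect(q[:,:2].astype(np.float32)); print("red",m.sum(),q.mean(0).round(4),"zmax",np.percentile(q[:,2],95).round(3),"rect",np.round(e[0],4),np.round(e[1],3),round(e[2],1))
    cream=(s<110)&(v>150)&(z<.03)&(z>.008)&ws
    for m in comps(cream,20): print("cream",m.sum(),C[m].mean(0).round(4))
    br=(h>15)&(h<32)&(s>90)&(z>.028)&(z<.05)&ws
    for m in comps(br,100):
        c,r=cv2.minEnclosingCircle(C[m][:,:2].astype(np.float32)); print("brass",m.sum(),C[m].mean(0).round(4),np.round(c,4),round(r,4))
    for nm,lo,hi in(("cuprim",.088,.1),("spind",.06,.17),("platter",.043,.053),("boxtop",.05,.062),("handle",.085,.1)):
        for m in comps(ws&(z>lo)&(z<hi),25):
            q=C[m]; c,r=cv2.minEnclosingCircle(q[:,:2].astype(np.float32)); e=cv2.minAreaRect(q[:,:2].astype(np.float32))
            print(nm,m.sum(),q.mean(0).round(4),"z",q[:,2].min().round(3),q[:,2].max().round(3),"circ",np.round(c,4),round(r,4),"rect",np.round(e[1],3),round(e[2],1))
if __name__=="__main__":
    for n in("top","scene"): run(n,np.load(n+"0.npz"))
E
python3 meas.py
```

```text
== top
red 269 [ 0.6265 -0.3092  0.0806] zmax 0.1 rect [ 0.6376 -0.3185] [0.036 0.106] 39.9
red 400 [ 0.4794 -0.4448  0.076 ] zmax 0.087 rect [ 0.411  -0.2553] [0.051 0.55 ] 20.0
red 262 [ 0.4322 -0.0761  0.0306] zmax 0.022 rect [ 0.4013 -0.0562] [0.048 0.176] 56.8
red 270 [ 0.4299 -0.149   0.0251] zmax 0.022 rect [ 0.3851 -0.0965] [0.07  0.224] 39.5
red 285 [ 0.4224 -0.232   0.0196] zmax 0.022 rect [ 0.3734 -0.1391] [0.084 0.298] 27.9
cream 67 [ 0.7913 -0.1162  0.0114]
cream 61 [ 0.7748 -0.4431  0.0201]
cream 189 [ 0.6935 -0.4083  0.0185]
cream 154 [ 0.6421 -0.4655  0.0241]
cream 68 [ 0.5735 -0.1535  0.0225]
cream 108 [ 0.5045 -0.091   0.0276]
cream 107 [ 0.5022 -0.1659  0.0152]
cream 113 [ 0.4932 -0.25    0.0275]
brass 637 [0.7223 0.4452 0.0446] [0.547  0.2465] 0.3122
brass 405 [0.4556 0.0665 0.0357] [0.4123 0.0415] 0.0773
brass 410 [0.4397 0.1573 0.0395] [0.3982 0.0961] 0.1018
cuprim 131 [ 0.7995 -0.4599  0.1018] z 0.073 1.396 circ [ 0.574  -0.2469] 0.3485 rect [0.051 0.697] 42.0
cuprim 114 [ 0.7939 -0.3786  0.0909] z 0.074 0.101 circ [ 0.7936 -0.3796] 0.0408 rect [0.008 0.081] 4.
[... 6678 characters left out ...]
op 40 [0.6001 0.2507 0.0547] z 0.044 0.064 circ [0.6042 0.2504] 0.0216 rect [0.043 0.009] 73.5
boxtop 45 [0.5096 0.4694 0.0505] z -0.005 0.064 circ [0.4911 0.4763] 0.0343 rect [0.025 0.067] 43.6
boxtop 27 [0.6761 0.2389 0.0536] z 0.041 0.062 circ [0.6747 0.2398] 0.0131 rect [0.026 0.005] 87.1
handle 133 [ 0.6312 -0.2975  0.0906] z 0.058 0.1 circ [ 0.6281 -0.3005] 0.0372 rect [0.038 0.069] 44.1
handle 1657 [ 0.8502 -0.3949  0.0989] z -0.006 1.235 circ [ 1.0374 -0.0553] 0.4932 rect [0.983 0.176] 67.5
handle 34 [0.611  0.213  0.0846] z 0.073 0.094 circ [0.6125 0.2145] 0.019 rect [0.006 0.038] 47.7
handle 60 [0.6717 0.25   0.0858] z 0.004 0.096 circ [0.6452 0.2418] 0.0365 rect [0.072 0.039] 62.7
```

```bash
python3 -m crank '[[51,-21.2,-2,0,0,1.5],[51,-21.2,-2,0,0,1.5],[51,-21.2,-2,0,0,1.5],[51,-21.2,-2,0,0,1.5],[51,-21.2,-2,0,0,1.5],[51,-21.2,-2,0,0,1.5],[51,-21.2,-2,0,0,1.5],[51,-21.2,-2,0,0,1.5],[51,-21.2,-2,0,0,1.5],[51,-21.2,-2,0,0,1.5]]' 1
python3 -m crank '[[0,0,0,0,0,0],[0,0,0,0,0,0]]'
cat > w.py <<'E'
from h import *; import sys
i=ctrl.camera_info("wrist"); p,d,K,o,M=cam("wrist"); s=ctrl.get_state()
cv2.imwrite(f"pics/{sys.argv[1]}.png",p); np.savez(sys.argv[1]+".npz",p=p,d=d,K=K,o=o,M=M)
T=R.from_quat(s["tcp_rot"]).as_matrix()
print(s["time"],np.round(s["eef_pos"],4),"yaw",np.arctan2(T[1,0],T[0,0]).round(3),"q",np.round(s["qpos"],2))
E
python3 w.py w1
```

```text
time: 1.1
eef_pos: [0.5688, -0.3412, 0.2484]
tcp_rot: [0.832, -0.555, -0.0, -0.0]
contact_force: [0.5, -1.2, -0.6]
opening: 0.998
finger_force: 0.0
time: 1.3
eef_pos: [0.5681, -0.3417, 0.2481]
tcp_rot: [0.835, -0.551, -0.001, 0.0]
contact_force: [0.3, -1.1, -0.4]
opening: 0.998
finger_force: 0.0
1.35 [ 0.5674 -0.3427  0.2481] yaw -1.169 q [-0.7   0.25  1.59 -0.    1.3   2.04]
```

View pics/w1.png

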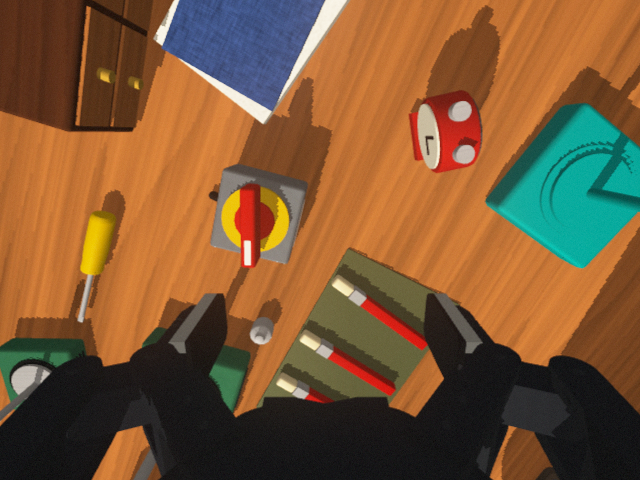

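The wrist view shows the red handle from about (250,185) to (248,265), with its white mark at the lower end and the yellow disc centred near (256,218).

```bash
cat > iso.py <<'E'
from h import *; import sys
f=np.load(sys.argv[1]+".npz"); p,K,o,M=f["p"],f["K"],f["o"],f["M"]; x0,y0,x1,y1=map(int,sys.argv[2:6])
H=cv2.cvtColor(p,cv2.COLOR_BGR2HSV).astype(int); h,s,v=H[...,0],H[...,1],H[...,2]
roi=np.zeros(h.shape,bool); roi[y0:y1,x0:x1]=1
ye=roi&(h>20)&(h<34)&(s>150)&(v>100)
c=cv2.convexHull(np.argwhere(ye)[:,::-1].astype(np.int32)); e=cv2.fitEllipse(c); P=ray(*e[0],.060,K,o,M); print("disc",np.round(e[0],1),np.round(e[1],1),P.round(4))
vv=v[roi&((h<6)|(h>174))&(s>150)]; print("v pct",np.percentile(vv,[10,30,50,70,90]))
bar=roi&(((h<6)|(h>174))&(s>150)&(v>float(sys.argv[6])))
n,l,st,_=cv2.connectedComponentsWithStats(bar.astype(np.uint8)); b=l==1+np.argmax(st[1:,4])
q=np.argwhere(b)[:,::-1].astype(np.float32); W=np.array([ray(a,c_,.096,K,o,M)[:2] for a,c_ in q],np.float32)
r=cv2.minAreaRect(W); bx=cv2.boxPoints(r); mu=W.mean(0); w,V=np.linalg.eigh(np.cov((W-mu).T)); a=V[:,1]
print("bar rect",np.round(r[0],4),np.round(r[1],4),"dir yaw",np.arctan2(a[1],a[0]).round(3),"mean",mu)
print("goal shift",rel([*P[:2],.0]).round(2))
E
python3 iso.py w1 205 160 310 272 150; python3 -c "
import cv2;p=cv2.imread('pics/w1.png')[160:275,200:315];cv2.imwrite('pics/w1c.png',cv2.resize(p,None,fx=5,fy=5))"
```

```text
disc [254.9 218.4] [64.7 68.5] [ 0.6288 -0.3063  0.06  ]
v pct [113. 139. 180. 217. 221.]
bar rect [ 0.6306 -0.3043] [0.0171 0.0737] dir yaw 1.935 mean [ 0.6309369  -0.31024477]
goal shift [-0.92 -7.11 24.81]
```

View pics/w1c.png

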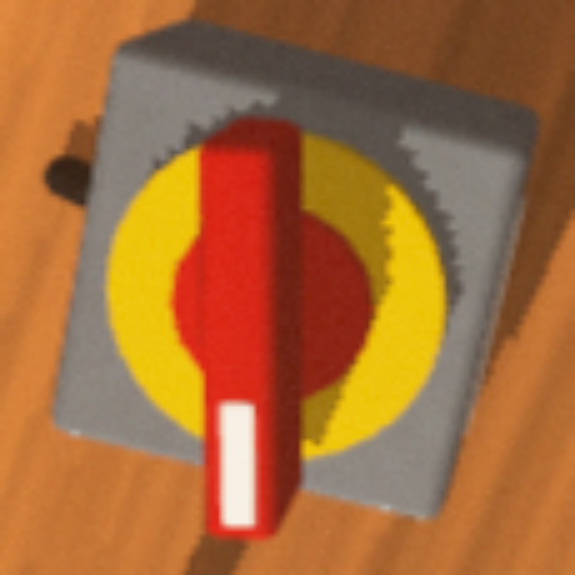

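```bash
python3 -c "
from h import *
print(rel([.63,-.305,.073]).round(2))"
```

```text
[-1.   -7.26 17.51]
```

```bash
python3 -m crank '[[-0.5,-4,0,0,0,0.03],[-1,-7.3,3,0,0,0.03],[-1,-7.3,7,0,0,0.03],[-1,-7.3,11,0,0,0.03],[-1,-7.3,14,0,0,0.03],[-1,-7.3,16,0,0,0.03],[-1,-7.3,17.5,0,0,0.03],[-1,-7.3,17.5,0,0,0.03]]'
python3 -m crank '[[0,0,0,0,0,0],[0,0,0,0,0,0],[0,0,0,0,0,0],[0,0,0,0,0,0],[0,0,0,0,0,0],[0,0,0,0,0,0],[0,0,0,0,0,0],[0,0,0,0,0,0]]' 0 30
```

```text
time: 2.15
eef_pos: [0.6286, -0.3055, 0.0708]
tcp_rot: [0.825, -0.566, -0.003, 0.0]
contact_force: [-0.4, -0.5, -0.2]
opening: 0.998
finger_force: 0.0
time: 2.95
eef_pos: [0.6299, -0.3061, 0.0751]
tcp_rot: [0.825, -0.565, -0.001, 0.001]
contact_force: [-5.3, -1.3, 4.4]
opening: 0.159
finger_force: 34.5
```

```bash
python3 -m crank '[[0,0,0,0,0,-0.14],[0,0,0,0,0,-0.28],[0,0,0,0,0,-0.42],[0,0,0,0,0,-0.56],[0,0,0,0,0,-0.7],[0,0,0,0,0,-0.84],[0,0,0,0,0,-0.98],[0,0,0,0,0,-1.12],[0,0,0,0,0,-1.24],[0,0,0,0,0,-1.32]]'
python3 -m crank '[[0,0,0,0,0,-0.03],[0,0,0,0,0,-0.06],[0,0,0,0,0,-0.06],[0,0,0,0,0,-0.06]]'
python3 -c "
from h import *
s=ctrl.get_state();T=R.from_quat(s['tcp_rot']).as_matrix();print(s['wrist_torque'],np.arctan2(T[1,0],T[0,0]))"
```

```text
time: 3.95
eef_pos: [0.6311, -0.304, 0.0751]
tcp_rot: [0.998, 0.061, -0.0, -0.001]
contact_force: [-2.8, 3.6, 4.1]
opening: 0.154
finger_force: 34.6
time: 4.35
eef_pos: [0.6311, -0.3039, 0.0751]
tcp_rot: [0.996, 0.087, -0.0, -0.002]
contact_force: [-2.4, 4.3, 5.8]
opening: 0.157
finger_force: 39.7
[ 0.73261624  0.50760529 -0.79472833] 0.17448472828681008
```

```bash
python3 -m crank '[[0,0,0,0,0,0],[0,0,0,0,0,0],[0,0,0,0,0,0],[0,0,0,0,0,0],[0,0,-4,0,0,0],[-3,0,-8,0,0,0],[-5,0,-13,0,0,0],[-8,0,-18,0,0,0],[-8,0,-22,0,0,0],[-8,0,-22,0,0,0]]' 1
python3 w.py w2; cp pics/w2.png pics/w2v.png
```

```text
time: 5.35
eef_pos: [0.5542, -0.3221, 0.3046]
tcp_rot: [0.996, 0.089, 0.006, 0.006]
contact_force: [0.8, 0.1, 0.2]
opening: 0.999
finger_force: 0.0
5.4 [ 0.5536 -0.3212  0.3004] yaw 0.179 q [-0.68  0.16  1.6  -0.    1.37  0.71]
```

View pics/w2.png

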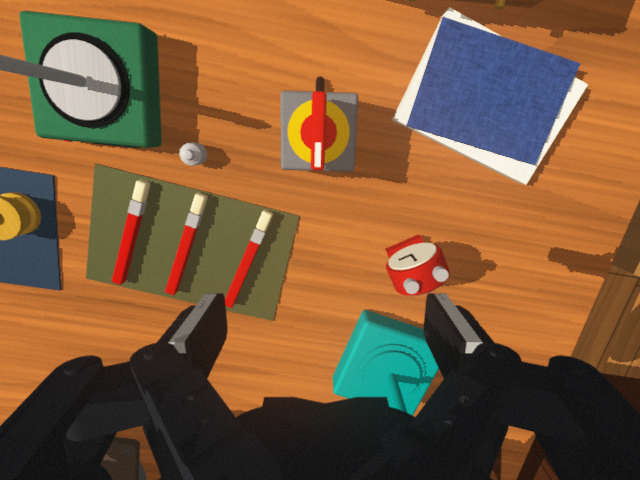

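Handle is off: the bar at (318,130) is square with the box and its mark faces the front. The brushes run roughly (121,280)-(142,182), (172,290)-(201,195) and (230,304)-(266,212). I'll measure them from this view.

```bash
cat > br.py <<'E'
from h import *; import sys
f=np.load(sys.argv[1]+".npz"); p,K,o,M=f["p"],f["K"],f["o"],f["M"]
H=cv2.cvtColor(p,cv2.COLOR_BGR2HSV).astype(int); h,s,v=H[...,0],H[...,1],H[...,2]
m=(((h<6)|(h>174))&(s>170)&(v>110)).astype(np.uint8)
n,l,st,_=cv2.connectedComponentsWithStats(m)
for i in range(1,n):
    if st[i,4]<150: continue
    q=np.argwhere(l==i)[:,::-1]; W=np.array([ray(a,b,.014,K,o,M)[:2] for a,b in q],np.float32)
    r=cv2.minAreaRect(W); L=max(r[1]); w=min(r[1])
    if not(.06<L<.14 and w<.03): continue
    mu=W.mean(0); _,V=np.linalg.eigh(np.cov((W-mu).T)); a=V[:,1]; a=a*np.sign(a[0]); t=(W-mu)@a
    foot=mu+a*t.min(); c=foot+a*.075; yaw=np.arctan2(a[1],a[0])
    print("brush",q.mean(0).round(),"L",round(L,3),"w",round(w,3),"foot",foot.round(4),"centre",c.round(4),"yaw",yaw.round(3),"grip@+25",(c+a*.025).round(4))
E
python3 br.py w2; python3 -c "
from h import *
f=np.load('w2.npz');K,o,M=f['K'],f['o'],f['M'];print(o)
for u,v in((87,78),(105,86),):print(ray(u,v,.048,K,o,M))"
```

```text
brush [124. 249.] L 0.104 w 0.014 foot [ 0.3831 -0.0639] centre [ 0.4566 -0.0789] yaw -0.202 grip@+25 [ 0.4811 -0.0839]
brush [180. 260.] L 0.104 w 0.014 foot [ 0.3796 -0.1367] centre [ 0.4529 -0.1527] yaw -0.215 grip@+25 [ 0.4773 -0.158 ]
brush [241. 274.] L 0.104 w 0.014 foot [ 0.3737 -0.2178] centre [ 0.4462 -0.2369] yaw -0.258 grip@+25 [ 0.4704 -0.2433]
[ 0.62467022 -0.30773122  0.44788146]
[ 0.63947001 -0.05083333  0.048     ]
[ 0.63482127 -0.06970221  0.048     ]
```

```bash
python3 -m crank '[[-1,-24.5,0,0,0,-1.39],[-1,-24.5,0,0,0,-1.39],[-1,-24.5,0,0,0,-1.39],[-1,-24.5,0,0,0,-1.39],[-1,-24.5,0,0,0,-1.39],[-1,-24.5,0,0,0,-1.39],[-1,-24.5,0,0,0,-1.39],[-1,-24.5,0,0,0,-1.39],[-1,-24.5,0,0,0,-1.39],[-1,-24.5,0,0,0,-1.39]]'
python3 -m crank '[[0,0,0,0,0,0],[0,0,0,0,0,0]]'
python3 w.py w3
```

```text
time: 6.4
eef_pos: [0.4983, -0.0797, 0.2918]
tcp_rot: [0.706, 0.708, -0.001, -0.001]
contact_force: [0.4, -0.3, -0.4]
opening: 0.999
finger_force: 0.0
time: 6.6
eef_pos: [0.4985, -0.08, 0.2926]
tcp_rot: [0.708, 0.706, -0.0, -0.001]
contact_force: [-0.3, 0.5, 0.1]
opening: 1.002
finger_force: 0.0
6.65 [ 0.4986 -0.08    0.2929] yaw 1.569 q [-0.36 -0.14  1.91 -0.    1.37 -0.36]
```

View pics/w3.png

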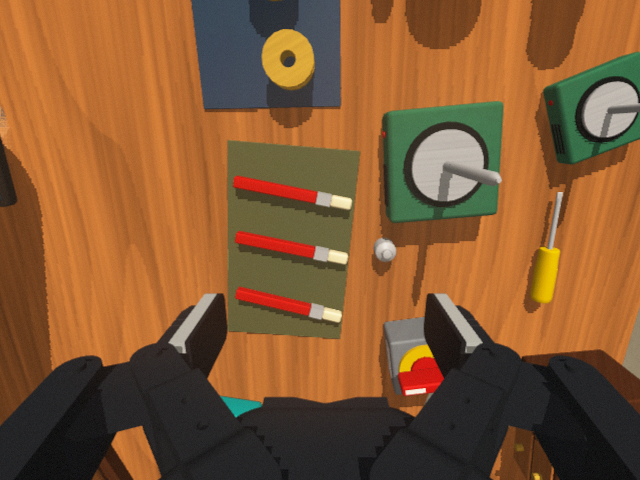

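The view shows the platter centred near (448,164) with the spindle tip at (495,178). Spool A's hole is at (288,59), the brushes are undisturbed and the handle is still off.

```bash
cat > sp.py <<'E'
from h import *; import sys
def fit(f):
    p,K,o,M=f["p"],f["K"],f["o"],f["M"]; G=lambda a,b,z:ray(a,b,z,K,o,M)
    H=cv2.cvtColor(p,cv2.COLOR_BGR2HSV).astype(int); h,s,v=H[...,0],H[...,1],H[...,2]
    # brass tops: each component projected on z=.035 ; circle r=.028
    m=((h>17)&(h<30)&(s>110)&(v>120)).astype(np.uint8); n,l,st,_=cv2.connectedComponentsWithStats(m)
    for i in range(1,n):
        if st[i,4]<150: continue
        q=np.argwhere(l==i)[:,::-1]; W=np.array([G(a,b,.035)[:2] for a,b in q],np.float32)
        c,r=cv2.minEnclosingCircle(W); 
        holes=[x for x in cv2.findContours((l==i).astype(np.uint8),cv2.RETR_CCOMP,cv2.CHAIN_APPROX_NONE)[0]]
        fl=(l==i).astype(np.uint8); cs,hi=cv2.findContours(fl,cv2.RETR_CCOMP,cv2.CHAIN_APPROX_NONE)
        hs=[cv2.minEnclosingCircle(np.array([G(*x[0],.035)[:2] for x in c_],np.float32)) for c_,k in zip(cs,hi[0]) if k[3]>=0 and len(c_)>8]
        if .025<r<.04: print("spool px",q.mean(0).round(),"circ",np.round(c,4),round(r,4),"holes",[(np.round(a,4),round(b,4)) for a,b in hs])
    g=((h>55)&(h<85)&(s>90)).astype(np.uint8)
    cs,hi=cv2.findContours(g,cv2.RETR_CCOMP,cv2.CHAIN_APPROX_NONE)
    for c_,k in zip(cs,hi[0]):
        if k[3]>=0 and len(c_)>60:
            W=np.array([G(*x[0],.044)[:2] for x in cv2.convexHull(c_)],np.float32); c,r=cv2.minEnclosingCircle(W); e=cv2.fitEllipse(W) if len(W)>5 else None
            print("dark ring/platter",np.round(c,4),round(r,4),"ell",e and np.round(e[0],4),e and np.round(e[1],4))
    # light platter
    w=((s<45)&(v>110)).astype(np.uint8); n,l,st,_=cv2.connectedComponentsWithStats(w)
    for i in range(1,n):
        if st[i,4]<1000: continue
        q=np.argwhere(l==i)[:,::-1]; W=np.array([G(a,b,.048)[:2] for a,b in q],np.float32)
        c,r=cv2.minEnclosingCircle(W); hull=cv2.convexHull(W); e=cv2.fitEllipse(hull); print("light",q.mean(0).round(),"circ",np.round(c,4),round(r,4),"ell",np.round(e[0],4),np.round(e[1],4))
fit(np.load(sys.argv[1]+".npz"))
E
python3 sp.py w3; python3 -c "
from h import *
f=np.load('w3.npz');K,o,M,p=f['K'],f['o'],f['M'],f['p'];print(o)
print(ray(495,178,.164,K,o,M),ray(448,164.5,.048,K,o,M))
cv2.imwrite('pics/w3c.png',cv2.resize(p[95:225,375:515],None,fx=4.5,fy=4.5,interpolation=cv2.INTER_CUBIC))"
```

```text
spool px [288.  58.] circ [0.458  0.0677] 0.0295 holes [(array([0.47  , 0.0427]), 0.003), (array([0.458 , 0.0688]), 0.009)]
spool px [414. 357.] circ [ 0.6186 -0.3066] 0.0284 holes []
light [610. 108.] circ [0.8043 0.0165] 0.0295 ell [0.8038 0.0159] [0.0561 0.0579]
light [449. 165.] circ [ 0.6467 -0.0447] 0.0522 ell [ 0.6439 -0.0455] [0.0784 0.1034]
light [404. 337.] circ [ 0.6049 -0.2789] 0.0463 ell [ 0.553  -0.3049] [0.0793 0.1967]
[ 0.49848895 -0.00643252  0.43515172]
[ 0.63311905 -0.04186425  0.164     ] [ 0.6357851  -0.04177884  0.048     ]
```

View pics/w3c.png

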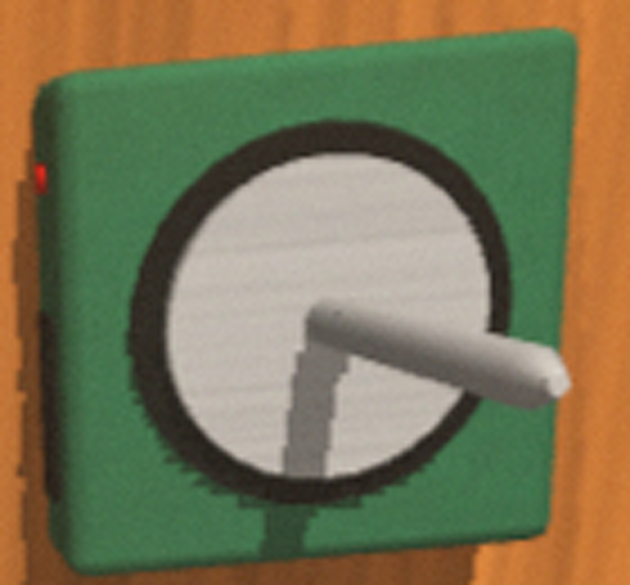

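```bash
python3 -c "
from h import *
f=np.load('w3.npz');K,o,M,p=f['K'],f['o'],f['M'],f['p']
print(ray(499,179.4,.166,K,o,M),ray(447.9,165.2,.048,K,o,M))
print('to spool',rel([.458,.068,.15]).round(2))"
```

```text
[ 0.63544457 -0.04271361  0.166     ] [ 0.63575197 -0.04255274  0.048     ]
to spool [14.79 -4.07 14.3 ]
```

```bash
python3 -m crank '[[5,-2,2,0,0,0],[10,-4,6,0,0,0],[14.8,-4.1,11,0,0,0],[14.8,-4.1,16,0,0,0],[14.8,-4.1,20,0,0,0],[14.8,-4.1,24,0,0,0],[14.8,-4.1,27,0,0,0],[14.8,-4.1,28.5,0,0,0],[14.8,-4.1,28.5,0,0,0]]'
python3 -m crank '[[0,0,0,0,0,0],[0,0,0,0,0,0],[0,0,0,0,0,0],[0,0,0,0,0,0],[0,0,0,0,0,0],[0,0,0,0,0,0]]' 0 60
python3 -m crank '[[0,0,-3,0,0,0],[0,0,-7,0,0,0],[0,0,-12,0,0,0],[0,0,-17,0,0,0],[0,0,-20,0,0,0],[0,0,-20,0,0,0],[0,0,-20,0,0,0]]'
python3 -c "
from h import *
print(rel([.6356,-.0426,.15]).round(2))"
```

```text
time: 7.55
eef_pos: [0.455, 0.0681, 0.0057]
tcp_rot: [0.708, 0.706, -0.002, -0.003]
contact_force: [0.6, 0.4, -0.1]
opening: 1.003
finger_force: 0.0
time: 8.15
eef_pos: [0.4601, 0.0677, 0.0113]
tcp_rot: [0.708, 0.707, 0.001, 0.002]
contact_force: [0.0, 0.5, 6.1]
opening: 0.64
finger_force: 63.7
time: 8.85
eef_pos: [0.458, 0.0679, 0.2094]
tcp_rot: [0.708, 0.707, 0.001, 0.001]
contact_force: [-1.2, -0.5, -2.3]
opening: 0.632
finger_force: 64.2
[-11.02  17.77   5.98]
```

```bash
python3 -m crank '[[-3,4,0,0,0,0],[-6,8,0,0,0,0],[-9,12.5,0,0,0,0],[-11,16.5,0,0,0,0],[-11,17.8,0,0,0,0],[-11,17.8,0,0,0,0],[-11,17.8,0,0,0,0],[-11,17.8,0,0,0,0]]'
python3 w.py w4; python3 -c "
from h import *
print(rel([.6356,-.0426,.15]).round(2))"
```

```text
time: 9.65
eef_pos: [0.6343, -0.0416, 0.2074]
tcp_rot: [0.707, 0.707, -0.001, -0.001]
contact_force: [-0.1, -0.6, -1.8]
opening: 0.635
finger_force: 64.2
9.7 [ 0.6345 -0.0416  0.2081] yaw 1.57 q [-0.22  0.22  1.7  -0.    1.22 -0.22]
[-0.1   0.12  5.81]
```

View pics/w4.png

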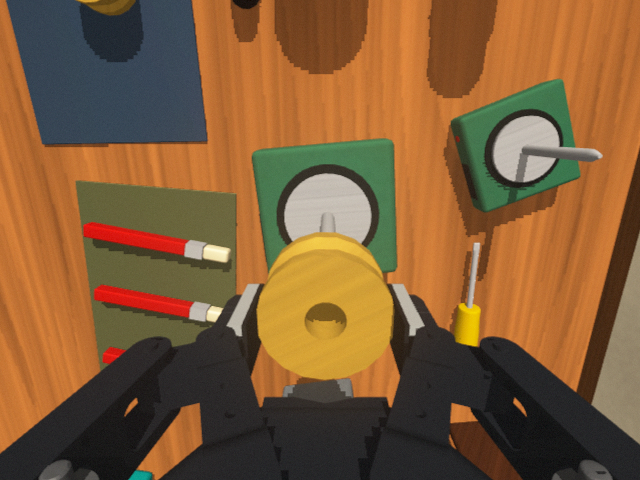

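The spool is held level with its hole at (326,320), and the spindle shows behind it with the platter centred near (328,216).

```bash
python3 -c "
from h import *
f=np.load('w4.npz');K,o,M,p=f['K'],f['o'],f['M'],f['p']
H=cv2.cvtColor(p,cv2.COLOR_BGR2HSV).astype(int);g=p.max(2)
w=((H[...,1]<45)&(H[...,2]>110)).astype(np.uint8);w[:,:270]=0;w[:,390:]=0;w[:160]=0;w[250:]=0
a=np.argwhere(w)[:,::-1];print(a.min(0),a.max(0))
xs=a[:,0]
print('spindle',ray((a.min(0)[0]+a.max(0)[0])/2,216,.048,K,o,M))
for z in (.230,.234): print('hole',ray(326,320,z,K,o,M))
m=((H[...,0]>15)&(H[...,0]<32)&(H[...,1]>110)&(H[...,2]>185)).astype(np.uint8);m[:230]=0
n,l,st,c=cv2.connectedComponentsWithStats(m);i=1+np.argmax(st[1:,4]);print('face',st[i],c[i])
"
```

```text
[284 173] [371 242]
spindle [ 0.63549983 -0.04176765  0.048     ]
hole [ 0.63418725 -0.04022038  0.23      ]
hole [ 0.63419052 -0.03781411  0.234     ]
face [  257   232   136   148 14751] [324.91241272 307.58362145]
```

```bash
python3 -m crank '[[-0.2,0.12,0,0,0,0],[-0.2,0.12,1,0,0,0],[-0.2,0.12,2,0,0,0],[-0.2,0.12,3,0,0,0],[-0.2,0.12,4,0,0,0],[-0.2,0.12,5,0,0,0],[-0.2,0.12,5.5,0,0,0],[-0.2,0.12,5.5,0,0,0]]'
python3 -c "
from h import *
print(rel([.6356,-.0426,.11]).round(2),ctrl.get_state()['contact_force'])"
```

```text
time: 10.5
eef_pos: [0.6364, -0.0442, 0.1523]
tcp_rot: [0.708, 0.707, -0.001, -0.001]
contact_force: [-1.0, 0.1, -1.2]
opening: 0.637
finger_force: 64.2
[ 0.16 -0.07  4.24] [-0.97018924  0.05779115 -1.24017681]
```

```bash
python3 -m crank '[[0,0,1,0,0,0],[0,0,2,0,0,0],[0,0,3,0,0,0],[0,0,4,0,0,0],[0,0,4,0,0,0]]'
python3 -m crank '[[0,0,0,0,0,0],[0,0,0,0,0,0],[0,0,0,0,0,0],[0,0,0,0,0,0]]' 1
python3 -m crank '[[0,0,-3,0,0,0],[0,0,-7,0,0,0],[0,0,-11,0,0,0],[3,-4,-13,0,0,0],[7,-8,-13,0,0,0],[9,-13,-13,0,0,0],[9,-15,-13,0,0,0],[9,-15,-13,0,0,0]]'
python3 w.py w5;python3 sp.py w5
```

```text
time: 11.0
eef_pos: [0.6355, -0.044, 0.1113]
tcp_rot: [0.708, 0.707, -0.001, -0.002]
contact_force: [-0.7, 0.2, -2.1]
opening: 0.637
finger_force: 64.2
time: 11.4
eef_pos: [0.6376, -0.0445, 0.1148]
tcp_rot: [0.708, 0.707, 0.0, 0.001]
contact_force: [0.2, 0.4, -0.6]
opening: 0.999
finger_force: 0.0
time: 12.2
eef_pos: [0.484, 0.0472, 0.2438]
tcp_rot: [0.707, 0.707, -0.0, -0.0]
contact_force: [0.3, 0.1, -0.0]
opening: 0.999
finger_force: 0.0
12.25 [0.486  0.0465 0.2444] yaw 1.571 q [-0.11 -0.15  2.01 -0.    1.28 -0.11]
spool px [632.  60.] circ [0.7778 0.183 ] 0.0266 holes []
spool px [283.  89.] circ [0.4433 0.1604] 0.029 holes [(array([0.4424, 0.16  ]), 0.0089)]
light [623. 233.] circ [0.7994 0.02  ] 0.0293 ell [0.7946 0.0197] [0.0407 0.0608]
light [459. 291.] circ [ 0.6376 -0.0643] 0.0631 ell [ 0.6372 -0.0625] [0.0875 0.1252]
```

View pics/w5.png

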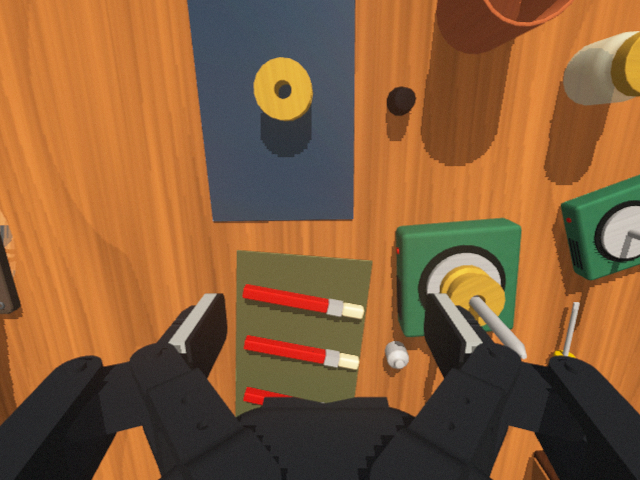

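Spool A is fully down on the platter at (475,290). Spool B's hole is at (283,90), which maps to (0.443, 0.160).

```bash
python3 -m crank '[[5,-2,1,0,0,0],[9,-4.3,4,0,0,0],[11.4,-4.3,8,0,0,0],[11.4,-4.3,13,0,0,0],[11.4,-4.3,17,0,0,0],[11.4,-4.3,21,0,0,0],[11.4,-4.3,23.5,0,0,0],[11.4,-4.3,23.5,0,0,0]]'
python3 -m crank '[[0,0,0,0,0,0],[0,0,0,0,0,0],[0,0,0,0,0,0],[0,0,0,0,0,0],[0,0,0,0,0,0],[0,0,0,0,0,0]]' 0 60
python3 -m crank '[[0,0,-3,0,0,0],[0,0,-7,0,0,0],[0,0,-12,0,0,0],[0,0,-17,0,0,0],[0,0,-20,0,0,0],[0,0,-20,0,0,0],[0,0,-20,0,0,0]]'
python3 -c "
from h import *
print(rel([.6356,-.0426,.205]).round(2))"
```

```text
time: 13.05
eef_pos: [0.4423, 0.1592, 0.0052]
tcp_rot: [0.708, 0.706, -0.003, -0.002]
contact_force: [-0.7, 1.1, 0.1]
opening: 0.999
finger_force: 0.0
time: 13.65
eef_pos: [0.447, 0.1602, 0.0116]
tcp_rot: [0.708, 0.707, 0.002, 0.002]
contact_force: [0.2, -0.4, 6.4]
opening: 0.632
finger_force: 63.8
time: 14.35
eef_pos: [0.4443, 0.1599, 0.2094]
tcp_rot: [0.708, 0.707, 0.001, 0.001]
contact_force: [0.2, 0.7, -2.1]
opening: 0.631
finger_force: 64.5
[-20.22  19.16   0.47]
```

```bash
python3 -m crank '[[-4,4,0,0,0,0],[-8,8,0,0,0,0],[-12,11.5,0,0,0,0],[-15.5,15,0,0,0,0],[-19,18.5,0,0,0,0],[-20.3,19.2,0,0,0,0],[-20.3,19.2,0,0,0,0],[-20.3,19.2,0,0,0,0],[-20.3,19.2,0,0,0,0]]'
python3 w.py w6; python3 -c "
from h import *
print(rel([.6356,-.0426,.15]).round(2))
f=np.load('w6.npz');K,o,M,p=f['K'],f['o'],f['M'],f['p'];H=cv2.cvtColor(p,cv2.COLOR_BGR2HSV).astype(int)
d=((p[...,2]<150)).astype(np.uint8);d[:295]=0;d[345:]=0;d[:,:295]=0;d[:,355:]=0
a=np.argwhere(d)[:,::-1];c=(a.min(0)+a.max(0))/2;print(a.min(0),a.max(0));print('hole',ray(*c,.232,K,o,M))"
```

```text
time: 15.25
eef_pos: [0.6345, -0.0423, 0.2068]
tcp_rot: [0.707, 0.707, -0.001, -0.002]
contact_force: [-1.0, -0.0, -1.1]
opening: 0.632
finger_force: 64.4
15.3 [ 0.6348 -0.0421  0.2075] yaw 1.571 q [-0.23  0.22  1.7   0.    1.22 -0.23]
[-0.06  0.1   5.75]
[305 306] [345 329]
hole [ 0.6340947  -0.03821599  0.232     ]
```

```bash
python3 -m crank '[[-0.2,0.12,0,0,0,0],[-0.2,0.12,1,0,0,0],[-0.2,0.12,2,0,0,0],[-0.2,0.12,3,0,0,0],[-0.2,0.12,4,0,0,0],[-0.2,0.12,5,0,0,0],[-0.2,0.12,5.5,0,0,0],[-0.2,0.12,5.5,0,0,0]]'
```

```text
time: 16.1
eef_pos: [0.6366, -0.0453, 0.1524]
tcp_rot: [0.708, 0.707, -0.001, -0.001]
contact_force: [-0.3, 0.5, -1.2]
opening: 0.633
finger_force: 64.4
```

```bash
python3 -m crank '[[0,0,1,0,0,0],[0,0,2,0,0,0],[0,0,3,0,0,0],[0,0,4,0,0,0],[0,0,4,0,0,0]]'
python3 -m crank '[[0,0,0,0,0,0],[0,0,0,0,0,0],[0,0,0,0,0,0],[0,0,0,0,0,0]]' 1
python3 -m crank '[[0,0,-3,0,0,0],[0,0,-7,0,0,0],[0,0,-11,0,0,0],[-1,-4,-15,0,0,0],[-3.5,-8,-18,0,0,0],[-3.5,-13.6,-18,0,0,0],[-3.5,-13.6,-18,0,0,0],[-3.5,-13.6,-18,0,0,0]]'
python3 w.py w7;python3 br.py w7
```

```text
time: 16.6
eef_pos: [0.636, -0.0454, 0.1112]
tcp_rot: [0.708, 0.707, -0.001, -0.001]
contact_force: [-0.2, 0.3, -1.7]
opening: 0.633
finger_force: 64.4
time: 17.0
eef_pos: [0.6378, -0.0456, 0.1148]
tcp_rot: [0.708, 0.707, 0.0, 0.001]
contact_force: [0.3, 0.0, -0.1]
opening: 1.005
finger_force: 0.0
time: 17.8
eef_pos: [0.4999, -0.0804, 0.2954]
tcp_rot: [0.708, 0.706, 0.001, 0.001]
contact_force: [0.2, -0.2, -0.4]
opening: 1.001
finger_force: 0.0
17.85 [ 0.501  -0.0804  0.295 ] yaw 1.569 q [-0.36 -0.14  1.91  0.    1.37 -0.36]
brush [273. 188.] L 0.104 w 0.016 foot [ 0.3838 -0.064 ] centre [ 0.4573 -0.0789] yaw -0.201 grip@+25 [ 0.4818 -0.0839]
brush [273. 243.] L 0.104 w 0.017 foot [ 0.3805 -0.1359] centre [ 0.4538 -0.1517] yaw -0.213 grip@+25 [ 0.4782 -0.157 ]
brush [271. 299.] L 0.104 w 0.02 foot [ 0.3749 -0.216 ] centre [ 0.4474 -0.2354] yaw -0.262 grip@+25 [ 0.4715 -0.2419]
```

View pics/w7.png

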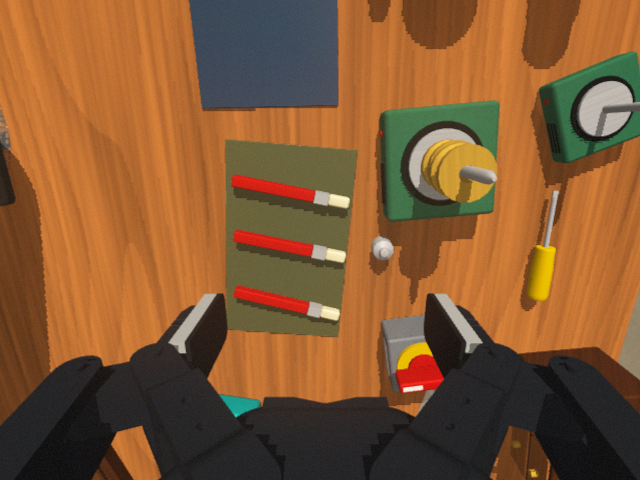

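Both spools are stacked at (465,170), the handle is still off, and the brush poses agree with the first measurement. I'll pick up brush 1 next, with the tool yawed to -0.2.

```bash
python3 -m crank '[[-0.3,-1.9,1,0,0,1.77],[-0.3,-1.9,2,0,0,1.77],[-0.3,-1.9,4,0,0,1.77],[-0.3,-1.9,7,0,0,1.77],[-0.3,-1.9,10,0,0,1.77],[-0.3,-1.9,13,0,0,1.77],[-0.3,-1.9,16,0,0,1.77],[-0.3,-1.9,18,0,0,1.77],[-0.3,-1.9,18,0,0,1.77],[-0.3,-1.9,18,0,0,1.77]]' 0.6
python3 -m crank '[[0,0,0,0,0,0.27],[0,0,0,0,0,0.27],[0,0,0,0,0,0.27]]'
python3 -c "
from h import *
s=ctrl.get_state();T=R.from_quat(s['tcp_rot']).as_matrix();print(np.arctan2(T[1,0],T[0,0]),s['qpos'],rel([.4815,-.084,.006]).round(2))"
```

```text
time: 18.85
eef_pos: [0.4825, -0.0828, 0.1122]
tcp_rot: [0.999, 0.032, -0.001, -0.001]
contact_force: [-0.0, -0.2, 1.0]
opening: 0.602
finger_force: 0.0
time: 19.15
eef_pos: [0.4831, -0.083, 0.1134]
tcp_rot: [0.995, -0.1, -0.0, -0.0]
contact_force: [0.6, -0.5, 0.4]
opening: 0.606
finger_force: 0.0
-0.19983339308394843 [-3.77576309e-01  1.13113246e-02  2.11735514e+00  1.52541024e-04
  1.01333919e+00  1.39297272e+00] [-0.14  0.13 10.74]
```

```bash
python3 -m crank '[[-0.1,0.1,3,0,0,0],[-0.1,0.1,6,0,0,0],[-0.1,0.1,9,0,0,0],[-0.1,0.1,10.6,0,0,0],[-0.1,0.1,10.6,0,0,0]]'
python3 -m crank '[[0,0,0,0,0,0],[0,0,0,0,0,0],[0,0,0,0,0,0],[0,0,0,0,0,0],[0,0,0,0,0,0],[0,0,0,0,0,0],[0,0,0,0,0,0]]' 0 50
cat > rec.py <<'E'
from h import *; import json
s=ctrl.get_state(); open("rec.jsonl","a").write(json.dumps([list(map(float,s[k])) for k in("qpos","eef_pos","tcp_rot")])+"\n"); print(np.round(s["qpos"],3))
E
python3 rec.py
python3 -m crank '[[0,0,-5,0,0,0],[0,0,-10,0,0,0],[0,0,-14,0,0,0],[0,0,-18,0,0,0],[0,0,-22,0,0,0],[0,0,-22,0,0,0]]'
python3 rec.py
python3 -m crank '[[0,0,0,0.14,0,0],[0,0,0,0.28,0,0],[0,0,0,0.42,0,0],[0,0,0,0.4,0,0],[0,0,0,0.4,0,0],[0,0,0,0.4,0,0]]'
python3 rec.py
python3 -m crank '[[0,0,0,-0.14,0.14,0],[0,0,0,-0.28,0.28,0],[0,0,0,-0.4,0.3,0],[0,0,0,-0.4,0.3,0],[0,0,0,-0.4,0.3,0],[0,0,0,-0.4,0.3,0]]'
python3 rec.py
```

```text
time: 19.65
eef_pos: [0.4792, -0.083, 0.0049]
tcp_rot: [0.995, -0.099, -0.003, -0.001]
contact_force: [-0.6, -0.4, -0.0]
opening: 0.601
finger_force: 0.0
time: 20.35
eef_pos: [0.4824, -0.0844, 0.0094]
tcp_rot: [0.995, -0.1, 0.002, 0.0]
contact_force: [-0.1, -0.4, 5.9]
opening: 0.143
finger_force: 50.9
[-0.381  0.193  2.155  0.     0.79   1.39 ]
time: 20.95
eef_pos: [0.4841, -0.0851, 0.2351]
tcp_rot: [0.995, -0.1, 0.006, 0.002]
contact_force: [0.8, -0.2, 0.2]
opening: 0.143
finger_force: 50.1
[-0.381 -0.138  2.02  -0.     1.247  1.39 ]
time: 21.55
eef_pos: [0.481, -0.0832, 0.2277]
tcp_rot: [0.975, -0.098, 0.02, -0.197]
contact_force: [-0.6, 0.3, -0.9]
opening: 0.144
finger_force: 50.1
[-0.573 -0.097  2.033  0.377  1.373  1.091]
time: 22.15
eef_pos: [0.4812, -0.0829, 0.2283]
tcp_rot: [0.981, -0.127, 0.145, 0.016]
contact_force: [0.8, 0.1, -0.2]
opening: 0.145
finger_force: 50.1
[-0.404 -0.308  2.191  0.058  0.971  1.399]
```

```bash
cat > kin.py <<'E'
from h import *; import json
from scipy.optimize import least_squares
rz=lambda a:R.from_euler("z",a).as_matrix(); ry=lambda a:R.from_euler("y",a).as_matrix()
def fk(q,P,s4=1,s6=1):
    a,lat,h,L1,ex,L2,w4,L3=P
    A=rz(q[0]); p=A@[a,lat,h]; A=A@ry(q[1]); p=p+A@[0,0,L1]; A=A@ry(q[2]); p=p+A@[ex,0,L2]
    A=A@rz(s4*q[3]); p=p+A@[0,w4,0]; A=A@ry(q[4]); A=A@rz(s6*q[5]+P0); return p+A@[0,0,L3],A
P0=0
def data():
    D=[json.loads(l) for l in open("rec.jsonl")]
    D+=[[[-1.435,.287,1.578,0,1.279,-.15],[.19,-.648,.231],[.99,.142,0,-.001]],[[-.378,.01131,2.11736,0,1.01334,1.393],[.4826,-.083,.1134],[.995,-.1,0,0]]]
    return D
def fit():
    global P0; best=None
    for s4 in(1,-1):
        for s6 in(1,-1):
            for P0 in np.arange(4)*np.pi/2:
                f=lambda x:np.concatenate([np.r_[(fk(q,x,s4,s6)[0]-p)*1, .1*(fk(q,x,s4,s6)[1]-R.from_quat(r).as_matrix()).ravel()] for q,p,r in data()])
                s=least_squares(f,[.0,.1,.3,.43,0,.5,0,.3])
                if best is None or s.cost<best[0]: best=(s.cost,s.x,s4,s6,P0,f(s.x))
    P0=best[4]; return best
if __name__=="__main__":
    b=fit(); print(b[0],b[1].round(4),b[2:5]); r=b[5].reshape(-1,12); print((r[:,:3]*1000).round(1),abs(r[:,3:]).max()*10)
E
python3 kin.py
```

```text
4.6290302744643736e-07 [-0.0009  0.1016  0.2408  0.445   0.022   0.5742 -0.0007  0.2496] (1, 1, np.float64(1.5707963267948966))
[[-0.2  0.  -0.1]
 [ 0.1 -0.1  0.3]
 [-0.   0.1  0. ]
 [-0.2  0.   0.2]
 [ 0.3  0.1 -0.6]
 [ 0.3 -0.3  0.1]] 0.0008356661392626142
```

```bash
cat > cup.py <<'E'
from kin import *
for n in("top0","scene0"):
    f=np.load(n+".npz"); p,d,K,o,M=[f[k] for k in("p","d","K","o","M")]; C=cloud(d,K,o,M)
    H=cv2.cvtColor(p,cv2.COLOR_BGR2HSV).astype(int); c0=np.array([.635,.24])
    m=(np.hypot(C[...,0]-c0[0],C[...,1]-c0[1])<.06)&(C[...,2]>.086)&(C[...,2]<.104)&((H[...,0]<14)|(H[...,0]>174))&(H[...,1]>100)
    q=C[m][:,:2]; s=least_squares(lambda x:np.hypot(*(q-x).T)-.0405,c0,loss="soft_l1",f_scale=.003); print(n,m.sum(),s.x.round(4),abs(s.fun).mean().round(4),C[m][:,2].mean().round(4))
E
python3 cup.py
cat > plan.py <<'E'
from kin import *; import sys
b=fit(); P=b[1]; lo=np.array([-2.77,-.9,.21,-1.53,.24,-2.84])+.08; hi=np.array([2.77,2.22,2.48,4.67,2.81,2.84])-.08
def ik(p,A,q0):
    f=lambda q:(lambda r:np.r_[(r[0]-p)*5,(r[1]-A).ravel()])(fk(q,P))
    s=least_squares(f,np.clip(q0,lo+1e-3,hi-1e-3),bounds=(lo,hi)); return s.x,s.cost
if __name__=="__main__":
    cup=np.array([.633,.24]); q0=np.array(ctrl.get_state()["qpos"]); 
    for lean in(0,15,30):
        for psi in range(-180,180,20):
            t=np.radians(lean); hd=np.array([np.cos(np.radians(psi)),np.sin(np.radians(psi)),0]); up=np.array([0,0,1.])
            x=np.cos(t)*up+np.sin(t)*hd; z=np.cos(t)*hd-np.sin(t)*up; A=np.c_[x,np.cross(z,x),z]
            p=np.r_[cup,.05]+.1*x
            for q4 in(0,1.57,3.1):
                g=q0.copy(); g[3]=q4; q,c=ik(p,A,g)
                if c<1e-6: w=p-P[7]*z; print(lean,psi,"q",q.round(2),"wrist",w.round(2)); break
E
python3 plan.py
```

```text
top0 210 [0.6342 0.2386] 0.001 0.0938
scene0 180 [0.6367 0.2412] 0.0011 0.0917
0 -180 q [ 0.16  1.14  0.89  0.34  2.66 -1.27] wrist [0.88 0.24 0.15]
0 -40 q [ 0.56  0.59  1.88  4.47  1.38 -2.22] wrist [0.44 0.4  0.15]
0 -20 q [ 0.49  0.47  2.08  4.07  1.19 -2.04] wrist [0.4  0.33 0.15]
0 0 q [ 0.33  0.38  2.22  3.52  1.06 -1.76] wrist [0.38 0.24 0.15]
0 20 q [ 0.13  0.34  2.28  2.89  1.07 -1.45] wrist [0.4  0.15 0.15]
0 40 q [-0.05  0.38  2.23  2.32  1.19 -1.18] wrist [0.44 0.08 0.15]
0 60 q [-0.15  0.46  2.09  1.88  1.37 -1.01] wrist [0.51 0.02 0.15]
0 80 q [-0.18  0.58  1.89  1.56  1.58 -0.9 ] wrist [ 0.59 -0.01  0.15]
0 100 q [-0.16  0.7   1.67  1.33  1.8  -0.83] wrist [ 0.68 -0.01  0.15]
0 120 q [-0.1   0.83  1.44  1.13  2.03 -0.81] wrist [0.76 0.02 0.15]
0 140 q [-0.03  0.96  1.22  0.95  2.27 -0.84] wrist [0.82 0.08 0.15]
0 160 q [ 0.06  1.07  1.03  0.72  2.49 -0.96] wrist [0.87 0.15 0.15]
15 -180 q [ 0.16  0.99  1.04  0.23  2.4  -1.36] wrist [0.85 0.24 0.21]
15 -20 q [ 0.44  0.37  2.05  4.25  0.87 -2.23] wrist [0.43 0.31 0.21]
15 0 q [ 0.31  0.28  2.17  3.63  0.67 -1.89] wrist 
[... 427 characters left out ...]
0.21]
15 140 q [ 0.    0.83  1.31  0.79  2.07 -0.91] wrist [0.8  0.1  0.21]
15 160 q [ 0.08  0.92  1.15  0.55  2.27 -1.08] wrist [0.84 0.17 0.21]
30 0 q [ 0.28  0.26  2.07  4.    0.32 -2.26] wrist [0.47 0.24 0.26]
30 40 q [ 0.06  0.25  2.07  1.79  0.56 -0.61] wrist [0.51 0.13 0.26]
30 60 q [-0.01  0.32  1.99  1.46  0.86 -0.55] wrist [0.55 0.1  0.26]
30 80 q [-0.04  0.41  1.86  1.23  1.15 -0.59] wrist [0.6  0.08 0.26]
30 100 q [-0.04  0.51  1.71  1.03  1.41 -0.67] wrist [0.66 0.08 0.26]
30 120 q [-0.01  0.61  1.56  0.85  1.65 -0.78] wrist [0.72 0.1  0.26]
30 140 q [ 0.04  0.7   1.42  0.66  1.86 -0.93] wrist [0.76 0.13 0.26]
30 160 q [ 0.1   0.78  1.3   0.44  2.03 -1.13] wrist [0.79 0.18 0.26]
```

```bash
cat > nxt.py <<'E'
from plan import *
# usage: nxt.py lean psi footz lateral back g  -> joint-space waypoints from now to brush-in-cup pose
lean,psi,fz,lat,back,g=map(float,sys.argv[1:7]); n=int(sys.argv[7]); cup=np.array([.6353,.2398])
t=np.radians(lean); a=np.radians(psi); hd=np.array([np.cos(a),np.sin(a),0]); sd=np.array([-np.sin(a),np.cos(a),0]); up=np.array([0,0,1.])
x=np.cos(t)*up+np.sin(t)*hd; z=np.cos(t)*hd-np.sin(t)*up; A=np.c_[x,np.cross(z,x),z]
foot=np.r_[cup,fz]-back*hd+lat*sd; p=foot+g*x+.004*z
s=ctrl.get_state(); q0=np.array(s["qpos"]); gs=np.array([-.05,.32,2.12,1.9,.97,-.9]); q1,c=ik(p,A,gs); print("cost",c,"goal q",q1.round(2),"tcp",p.round(3))
p0,A0=np.array(s["eef_pos"]),R.from_quat(s["tcp_rot"]).as_matrix()
for k in range(1,n+1):
    pk,Ak=fk(q0+(q1-q0)*k/n,P); d=A0.T@(pk-p0)*100; rv=R.from_matrix(A0.T@Ak).as_rotvec()
    print(k,"rel",d.round(1),rv.round(2),"| tcp",pk.round(3),"foot",(pk-g*Ak[:,0]).round(3),"tip",(pk+(.15-g)*Ak[:,0]).round(3),"wrist",(pk-P[7]*Ak[:,2]).round(2))
E
python3 nxt.py 20 50 .15 .0 .01 .1 10
```

```text
cost 2.9354085225496094e-31 goal q [-0.04  0.11  2.09  1.65  0.84 -0.54] tcp [0.653 0.261 0.243]
1 rel [ 0.7 -4.9  1.1] [ 0.14  0.01 -0.13] | tcp [ 0.503 -0.038  0.22 ] foot [ 0.409 -0.027  0.189] tip [ 0.55  -0.044  0.235] wrist [ 0.42 -0.06  0.46]
2 rel [ 1.4 -9.6  1.9] [ 0.27  0.05 -0.26] | tcp [0.523 0.005 0.215] foot [0.43  0.005 0.179] tip [0.57  0.006 0.233] wrist [ 0.44 -0.04  0.44]
3 rel [  2.  -14.2   2.2] [ 0.4   0.1  -0.38] | tcp [0.542 0.048 0.214] foot [0.453 0.037 0.17 ] tip [0.587 0.053 0.235] wrist [ 0.45 -0.03  0.43]
4 rel [  2.8 -18.5   2.3] [ 0.51  0.18 -0.48] | tcp [0.56  0.088 0.215] foot [0.477 0.069 0.163] tip [0.602 0.097 0.241] wrist [ 0.46 -0.02  0.42]
5 rel [  3.5 -22.6   2.2] [ 0.6   0.26 -0.57] | tcp [0.577 0.125 0.219] foot [0.502 0.101 0.158] tip [0.615 0.137 0.25 ] wrist [ 0.47 -0.    0.4 ]
6 rel [  4.3 -26.3   1.9] [ 0.68  0.36 -0.65] | tcp [0.593 0.16  0.224] foot [0.528 0.132 0.154] tip [0.626 0.173 0.259] wrist [0.48 0.01 0.39]
7 rel [  5.2 -29.7   1.6] [ 0.74  0.47 -0.72] | tcp [0.609 0.19  0.23 ] foot [0.554 0.162 0.151] tip [0.637 0.204 0.269] wrist [0.48 0.03 0.37]
8 rel [  6.1 -32.7   1.3] [ 0.78  0.59 -0.78] | tcp [0.624 0.218 0.235] foot [0.58 0.19 0.15] tip [0.646 0.231 0.278] wrist [0.49 0.05 0.36]
9 rel [  7.  -35.4   1.1] [ 0.8   0.71 -0.82] | tcp [0.639 0.241 0.24 ] foot [0.606 0.214 0.149] tip [0.655 0.255 0.285] wrist [0.5  0.06 0.34]
10 rel [  7.9 -37.7   1.1] [ 0.8   0.82 -0.85] | tcp [0.653 0.261 0.243] foot [0.631 0.235 0.149] tip [0.664 0.274 0.29 ] wrist [0.5  0.08 0.33]
```

```bash
python3 -m crank '[[0.7,-4.9,1.1,0.14,0.01,-0.13],[1.4,-8,1.6,0.22,0.04,-0.22],[2,-12,2.1,0.34,0.08,-0.32],[2.4,-16,2.3,0.44,0.13,-0.42],[3.1,-20,2.2,0.54,0.2,-0.51],[3.7,-24,2.1,0.62,0.29,-0.59],[4.6,-28,1.8,0.71,0.4,-0.68],[5.6,-31,1.5,0.76,0.52,-0.75],[6.4,-34,1.2,0.79,0.63,-0.79],[7.2,-36,1.1,0.8,0.74,-0.83]]'
python3 nxt.py 20 50 .15 .0 .01 .1 1
```

```text
time: 23.15
eef_pos: [0.6445, 0.2455, 0.24]
tcp_rot: [0.764, 0.336, 0.491, -0.25]
contact_force: [1.0, 0.5, 0.4]
opening: 0.141
finger_force: 50.1
cost 2.9354085225496094e-31 goal q [-0.04  0.11  2.09  1.65  0.84 -0.54] tcp [0.653 0.261 0.243]
1 rel [ 0.9 -0.4  1.5] [-0.01  0.06 -0.05] | tcp [0.653 0.261 0.243] foot [0.631 0.235 0.149] tip [0.664 0.274 0.29 ] wrist [0.5  0.08 0.33]
```

```bash
python3 -m crank '[[0.9,-0.4,1.5,-0.01,0.06,-0.05],[0.9,-0.4,1.5,-0.01,0.06,-0.05],[0.9,-0.4,1.5,-0.01,0.06,-0.05]]'
python3 nxt.py 20 50 .03 .01 .01 .1 4
python3 -c "
from h import *
p=cam('scene')[0];q=cam('top')[0]
cv2.imwrite('pics/c1.png',np.hstack([cv2.resize(p[150:400,250:550],None,fx=1.33,fy=1.33),cv2.resize(q[100:350,100:400],None,fx=1.33,fy=1.33)]))"
```

```text
time: 23.45
eef_pos: [0.6518, 0.2606, 0.2421]
tcp_rot: [0.744, 0.344, 0.518, -0.245]
contact_force: [0.6, 0.4, -0.2]
opening: 0.144
finger_force: 50.1
cost 7.908215068525642e-24 goal q [-0.03  0.32  2.12  1.87  0.88 -0.86] tcp [0.646 0.268 0.123]
1 rel [-2.7 -0.2  1.3] [ 0.  0. -0.] | tcp [0.652 0.264 0.212] foot [0.629 0.238 0.118] tip [0.663 0.277 0.259] wrist [0.5  0.08 0.3 ]
2 rel [-5.5 -0.3  2.4] [ 0.01  0.   -0.  ] | tcp [0.651 0.266 0.182] foot [0.629 0.24  0.088] tip [0.662 0.279 0.229] wrist [0.5  0.08 0.27]
3 rel [-8.3 -0.6  3.4] [ 0.  0. -0.] | tcp [0.649 0.267 0.153] foot [0.627 0.241 0.058] tip [0.66 0.28 0.2 ] wrist [0.5  0.09 0.24]
4 rel [-11.2  -0.8   4.2] [-0.    0.   -0.01] | tcp [0.646 0.268 0.123] foot [0.624 0.241 0.029] tip [0.657 0.281 0.17 ] wrist [0.49 0.09 0.21]
```

View pics/c1.png

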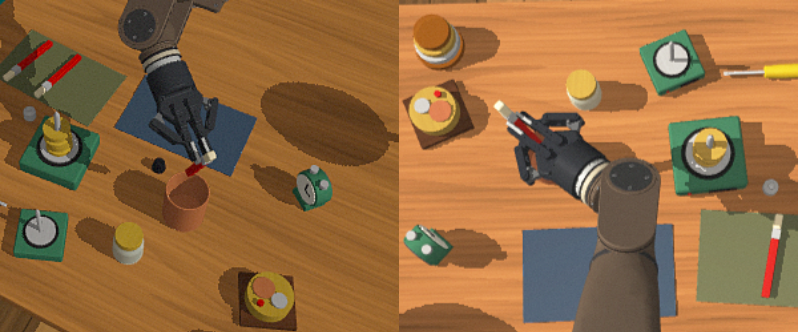

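The scene half shows the brush held bristles up over the cup at (187,185), and the top half confirms the bristles lean away from the robot. I'll lower it into the cup.

```bash
python3 -m crank '[[-1.4,-0.1,0.6,0,0,0],[-2.7,-0.2,1.3,0,0,0],[-4.1,-0.3,1.8,0,0,0],[-5.5,-0.4,2.4,0,0,0],[-6.9,-0.5,2.9,0,0,0],[-8.3,-0.6,3.4,0,0,0],[-9.8,-0.7,3.8,0,0,0],[-11.2,-0.8,4.2,0,0,0],[-11.2,-0.8,4.2,0,0,0]]'
python3 -m crank '[[0,0,0,0,0,0],[0,0,0,0,0,0],[0,0,0,0,0,0],[0,0,0,0,0,0]]' 0.5
python3 -m crank '[[0,0,-2,0,0,0],[0,0,-5,0,0,0],[0,0,-8,0,0,0],[2,0,-11,0,0,0],[6,0,-11,0,0,0],[10,0,-11,0,0,0],[10,0,-11,0,0,0]]'
python3 -c "
from h import *
p=cam('scene')[0];q=cam('top')[0]
cv2.imwrite('pics/c2.png',np.hstack([cv2.resize(p[250:350,330:450],None,fx=3.3,fy=3.3),cv2.resize(q[170:270,150:270],None,fx=3.3,fy=3.3)]))"
```

```text
time: 24.45
eef_pos: [0.6449, 0.2668, 0.1213]
tcp_rot: [0.744, 0.344, 0.518, -0.245]
contact_force: [-0.3, 0.0, 0.1]
opening: 0.146
finger_force: 50.1
time: 24.85
eef_pos: [0.646, 0.2676, 0.1242]
tcp_rot: [0.743, 0.345, 0.52, -0.244]
contact_force: [0.6, 0.1, -0.4]
opening: 0.498
finger_force: 0.0
time: 25.55
eef_pos: [0.6045, 0.2145, 0.2634]
tcp_rot: [0.739, 0.346, 0.524, -0.242]
contact_force: [0.1, 0.2, 0.6]
opening: 0.5
finger_force: 0.0
```

View pics/c2.png

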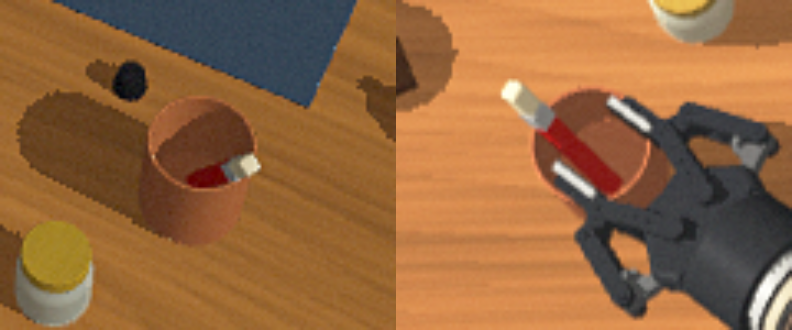

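The brush now stands in the cup, leaning to +x+y with its bristles up. Next I'll recheck brushes 2 and 3 and plan the return.

```bash
cat > go.py <<'E'
from plan import *
x,y,z,yaw=map(float,sys.argv[1:5]); n=int(sys.argv[5]); s=ctrl.get_state(); q0=np.array(s["qpos"])
A=rz(yaw)@np.diag([1,-1,-1.]); p=np.array([x,y,z]); az=np.arctan2(y,x)-.2
q1,c=ik(p,A,[az,-.1,2,0,1.2,az+1.57-yaw]); print("cost",c,"goal q",q1.round(2))
p0,A0=np.array(s["eef_pos"]),R.from_quat(s["tcp_rot"]).as_matrix()
for k in range(1,n+1):
    pk,Ak=fk(q0+(q1-q0)*k/n,P); print(k,"rel",(A0.T@(pk-p0)*100).round(1).tolist(),R.from_matrix(A0.T@Ak).as_rotvec().round(2).tolist(),"| tcp",pk.round(3),"wrist",(pk-P[7]*Ak[:,2]).round(2))
E
python3 go.py .478 -.157 .14 -.213 12
python3 -c "
from h import *
p,d,K,o,M=cam('top');np.savez('t3.npz',p=p,d=d,K=K,o=o,M=M)"; python3 br.py t3
```

```text
cost 5.686571796806095e-18 goal q [-0.52  0.    2.07 -0.    1.07  1.26]
1 rel [-2.0, 0.6, -0.9] [0.02, -0.09, 0.07] | tcp [0.597 0.199 0.241] wrist [0.46 0.02 0.34]
2 rel [-4.2, 1.4, -2.2] [0.03, -0.18, 0.15] | tcp [0.591 0.179 0.225] wrist [0.46 0.01 0.35]
3 rel [-6.4, 2.4, -3.7] [0.03, -0.27, 0.23] | tcp [0.584 0.156 0.209] wrist [ 0.47 -0.01  0.35]
4 rel [-8.6, 3.5, -5.5] [0.01, -0.37, 0.32] | tcp [0.576 0.13  0.194] wrist [ 0.47 -0.03  0.36]
5 rel [-10.9, 4.6, -7.6] [-0.02, -0.47, 0.4] | tcp [0.568 0.102 0.18 ] wrist [ 0.47 -0.04  0.36]
6 rel [-13.1, 5.9, -10.0] [-0.07, -0.57, 0.48] | tcp [0.558 0.07  0.168] wrist [ 0.47 -0.06  0.36]
7 rel [-15.2, 7.2, -12.7] [-0.13, -0.67, 0.57] | tcp [0.547 0.037 0.157] wrist [ 0.48 -0.07  0.37]
8 rel [-17.2, 8.6, -15.7] [-0.21, -0.77, 0.65] | tcp [0.535 0.001 0.148] wrist [ 0.48 -0.09  0.37]
9 rel [-19.1, 10.1, -19.0] [-0.3, -0.86, 0.73] | tcp [ 0.522 -0.037  0.142] wrist [ 0.48 -0.11  0.38]
10 rel [-20.7, 11.5, -22.5] [-0.41, -0.95, 0.8] | tcp [ 0.509 -0.076  0.138] wrist [ 0.48 -0.12  0.38]
11 rel [-22.1, 13.0, -26.3] [-0.53, -1.03, 0.88] | tcp [ 0.494 -0.116  0.137] wrist [ 0.48 -0.14  0.39]
12 rel [-23.3, 14.4, -30.3] [-0.66, -1.09, 0.94] | tcp [ 0.478 -0.157  0.14 ] wrist [ 0.48 -0.16  0.39]
brush [206. 217.] L 0.07 w 0.017 foot [0.6203 0.2344] centre [0.6723 0.2884] yaw 0.805 grip@+25 [0.6897 0.3065]
brush [379. 301.] L 0.104 w 0.015 foot [ 0.3814 -0.1368] centre [ 0.4547 -0.1528] yaw -0.214 grip@+25 [ 0.4791 -0.1581]
brush [414. 303.] L 0.104 w 0.015 foot [ 0.3756 -0.2173] centre [ 0.4479 -0.237 ] yaw -0.265 grip@+25 [ 0.4721 -0.2436]
```

```bash
python3 -m crank '[[-2,0.6,-0.9,0.02,-0.09,0.07],[-4.2,1.4,-2.2,0.03,-0.18,0.15],[-6.4,2.4,-3.7,0.03,-0.27,0.23],[-8.6,3.5,-5.5,0.01,-0.37,0.32],[-10.9,4.6,-7.6,-0.02,-0.47,0.4],[-13.1,5.9,-10,-0.07,-0.57,0.48],[-15.2,7.2,-12.7,-0.13,-0.67,0.57],[-17.2,8.6,-15.7,-0.21,-0.77,0.65],[-19.1,10.1,-19,-0.3,-0.86,0.73],[-20.7,11.5,-22.5,-0.41,-0.95,0.8]]' 0.6
python3 go.py .4788 -.1575 .12 -.213 1
```

```text
time: 26.7
eef_pos: [0.5055, -0.0765, 0.1337]
tcp_rot: [0.994, 0.006, 0.056, -0.095]
contact_force: [0.5, 0.0, -0.5]
opening: 0.599
finger_force: 0.0
cost 1.9066669431728657e-16 goal q [-0.52  0.03  2.08 -0.    1.03  1.26]
1 rel [-2.8, 8.2, -0.5] [-0.2, -0.09, 0.22] | tcp [ 0.479 -0.158  0.12 ] wrist [ 0.48 -0.16  0.37]
```

```bash
python3 -m crank '[[-2.8,8.2,-0.5,-0.2,-0.09,0.22],[-2.8,8.2,-0.5,-0.2,-0.09,0.22],[-2.8,8.2,-0.5,-0.2,-0.09,0.22],[-2.8,8.2,-0.5,-0.2,-0.09,0.22]]'
python3 go.py .4788 -.1575 .008 -.213 1
```

```text
time: 27.1
eef_pos: [0.4805, -0.1561, 0.1206]
tcp_rot: [0.995, -0.102, 0.003, -0.003]
contact_force: [-1.0, 0.2, -0.4]
opening: 0.597
finger_force: 0.0
cost 3.4093105110574917e-18 goal q [-0.52  0.23  2.12 -0.    0.8   1.26]
1 rel [-0.2, 0.2, 11.3] [-0.01, -0.01, 0.01] | tcp [ 0.479 -0.158  0.008] wrist [ 0.48 -0.16  0.26]
```

```bash
python3 -m crank '[[-0.2,0.2,3,-0.01,-0.01,0.01],[-0.2,0.2,6,-0.01,-0.01,0.01],[-0.2,0.2,9,-0.01,-0.01,0.01],[-0.2,0.2,11.2,-0.01,-0.01,0.01],[-0.2,0.2,11.2,-0.01,-0.01,0.01]]'
python3 -m crank '[[0,0,0,0,0,0],[0,0,0,0,0,0],[0,0,0,0,0,0],[0,0,0,0,0,0],[0,0,0,0,0,0],[0,0,0,0,0,0]]' 0 50
python3 -m crank '[[0,0,-5,0,0,0],[0,0,-10,0,0,0],[0,0,-14,0,0,0],[0,0,-18,0,0,0],[0,0,-22,0,0,0],[0,0,-22,0,0,0]]'
python3 nxt.py 20 50 .16 -.015 .015 .1 12
```

```text
time: 27.6
eef_pos: [0.4771, -0.1556, 0.0066]
tcp_rot: [0.994, -0.107, -0.005, 0.001]
contact_force: [-0.6, 0.6, 1.1]
opening: 0.6
finger_force: 0.0
time: 28.2
eef_pos: [0.4816, -0.1589, 0.0122]
tcp_rot: [0.994, -0.108, 0.001, 0.004]
contact_force: [-1.0, 0.7, 7.9]
opening: 0.143
finger_force: 49.5
time: 28.8
eef_pos: [0.4837, -0.1587, 0.238]
tcp_rot: [0.994, -0.107, 0.006, 0.006]
contact_force: [0.8, -0.6, 1.4]
opening: 0.139
finger_force: 48.9
cost 5.172702700340985e-31 goal q [-0.07  0.11  2.07  1.62  0.86 -0.51] tcp [0.662 0.248 0.253]
1 rel [ 1.5 -4.8  1. ] [ 0.12  0.05 -0.14] | tcp [ 0.508 -0.115  0.228] foot [ 0.409 -0.107  0.22 ] tip [ 0.558 -0.119  0.231] wrist [ 0.49 -0.14  0.48]
2 rel [ 2.7 -9.6  1.7] [ 0.23  0.11 -0.27] | tcp [ 0.531 -0.071  0.221] foot [ 0.432 -0.075  0.205] tip [ 0.58  -0.069  0.228] wrist [ 0.5  -0.12  0.46]
3 rel [  3.8 -14.2   2. ] [ 0.33  0.19 -0.39] | tcp [ 0.551 -0.028  0.217] foot [ 0.455 -0.042  0.192] tip [ 0.599 -0.021  0.23 ] wrist [ 0.5  -0.1   0.45]
4 rel [  4.7 -18.6   2. ] [ 0.42  0.27 -0.5 ] | tcp [0.569 0.013 0.217] foot [ 0.479 -0.009 
[... 524 characters left out ...]
 [ 0.66  0.68 -0.81] | tcp [0.626 0.155 0.234] foot [0.568 0.123 0.159] tip [0.655 0.17  0.271] wrist [ 0.52 -0.01  0.39]
9 rel [  7.6 -36.6  -0.5] [ 0.68  0.78 -0.86] | tcp [0.637 0.183 0.24 ] foot [0.588 0.152 0.158] tip [0.661 0.198 0.281] wrist [0.52 0.01 0.37]
10 rel [  8.  -39.2  -1. ] [ 0.7   0.89 -0.9 ] | tcp [0.646 0.207 0.245] foot [0.607 0.179 0.158] tip [0.666 0.222 0.289] wrist [0.52 0.03 0.36]
11 rel [  8.4 -41.5  -1.5] [ 0.69  0.99 -0.92] | tcp [0.654 0.229 0.25 ] foot [0.624 0.202 0.158] tip [0.669 0.243 0.295] wrist [0.51 0.05 0.35]
12 rel [  8.7 -43.5  -1.8] [ 0.68  1.09 -0.93] | tcp [0.662 0.248 0.253] foot [0.64  0.222 0.159] tip [0.673 0.261 0.3  ] wrist [0.51 0.07 0.34]
```

```bash
python3 -m crank '[[1.2,-3.8,0.8,0.1,0.04,-0.11],[2.1,-7.5,1.4,0.18,0.09,-0.21],[3,-11,1.8,0.26,0.14,-0.3],[3.8,-14.2,2,0.33,0.19,-0.39],[4.5,-17.6,2,0.4,0.25,-0.47],[5.1,-21,1.9,0.46,0.32,-0.55],[5.6,-24.4,1.6,0.53,0.4,-0.63],[6.2,-27.6,1.2,0.57,0.48,-0.7],[6.7,-30.4,0.8,0.62,0.57,-0.75],[7.1,-33,0.3,0.65,0.66,-0.8]]'
python3 nxt.py 20 50 .16 .018 .015 .1 5
```

```text
time: 29.8
eef_pos: [0.6204, 0.151, 0.224]
tcp_rot: [0.855, 0.286, 0.34, -0.268]
contact_force: [0.1, 0.5, -0.4]
opening: 0.137
finger_force: 48.9
cost 2.554374308368165e-30 goal q [-0.03  0.06  2.12  1.64  0.83 -0.51] tcp [0.636 0.269 0.253]
1 rel [ 1.7 -1.8  1.7] [ 0.01  0.08 -0.07] | tcp [0.626 0.18  0.231] foot [0.574 0.15  0.151] tip [0.652 0.195 0.271] wrist [0.51 0.01 0.37]
2 rel [ 3.3 -3.5  3.2] [ 0.01  0.15 -0.13] | tcp [0.63  0.206 0.237] foot [0.586 0.177 0.153] tip [0.652 0.22  0.28 ] wrist [0.51 0.03 0.36]
3 rel [ 4.6 -5.   4.4] [-0.    0.22 -0.19] | tcp [0.634 0.229 0.244] foot [0.597 0.201 0.155] tip [0.652 0.243 0.288] wrist [0.5  0.05 0.35]
4 rel [ 5.8 -6.5  5.6] [-0.02  0.28 -0.24] | tcp [0.636 0.25  0.249] foot [0.607 0.223 0.157] tip [0.65  0.264 0.295] wrist [0.49 0.07 0.35]
5 rel [ 6.7 -7.8  6.6] [-0.05  0.34 -0.28] | tcp [0.636 0.269 0.253] foot [0.614 0.243 0.159] tip [0.647 0.282 0.3  ] wrist [0.49 0.09 0.34]
```

```bash
python3 -m crank '[[1.7,-1.8,1.7,0.01,0.08,-0.07],[3.3,-3.5,3.2,0.01,0.15,-0.13],[4.6,-5,4.4,0,0.22,-0.19],[5.8,-6.5,5.6,-0.02,0.28,-0.24],[6.7,-7.8,6.6,-0.05,0.34,-0.28],[6.7,-7.8,6.6,-0.05,0.34,-0.28],[6.7,-7.8,6.6,-0.05,0.34,-0.28]]'
python3 nxt.py 20 50 .045 .018 .015 .1 4
python3 -c "
from h import *
p=cam('scene')[0];q=cam('top')[0]
cv2.imwrite('pics/c3.png',np.hstack([cv2.resize(p[210:350,330:450],None,fx=3.3,fy=3.3),cv2.resize(q[150:290,150:270],None,fx=3.3,fy=3.3)]))"
```

```text
time: 30.5
eef_pos: [0.6364, 0.268, 0.2523]
tcp_rot: [0.745, 0.344, 0.518, -0.241]
contact_force: [-0.5, -0.9, -1.3]
opening: 0.139
finger_force: 49.0
cost 3.7199362120870325e-26 goal q [-0.03  0.28  2.14  1.85  0.87 -0.83] tcp [0.636 0.269 0.138]
1 rel [-2.6 -0.   1.2] [ 0.01  0.   -0.  ] | tcp [0.638 0.27  0.223] foot [0.615 0.244 0.13 ] tip [0.649 0.283 0.27 ] wrist [0.49 0.09 0.31]
2 rel [-5.3  0.   2.3] [ 0.01  0.   -0.  ] | tcp [0.638 0.27  0.195] foot [0.616 0.244 0.101] tip [0.65  0.283 0.242] wrist [0.49 0.09 0.28]
3 rel [-8.   0.   3.2] [ 0.01  0.01 -0.  ] | tcp [0.638 0.27  0.166] foot [0.616 0.244 0.072] tip [0.649 0.283 0.213] wrist [0.49 0.09 0.25]
4 rel [-10.7  -0.    4. ] [ 0.  0. -0.] | tcp [0.636 0.269 0.138] foot [0.614 0.243 0.044] tip [0.647 0.282 0.185] wrist [0.49 0.09 0.22]
```

View pics/c3.png

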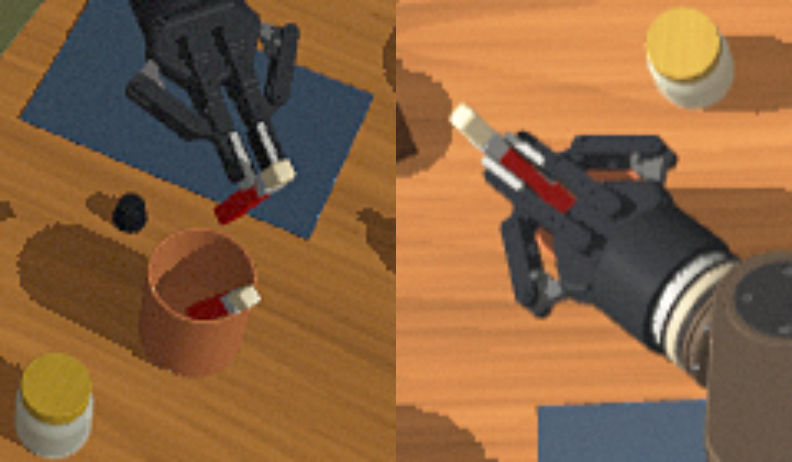

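The second brush is held bristles up, with its foot at (225,210) above the cup. Brush 1 still leans on the rim, clear of it. Lowering brush 2.

```bash
python3 -m crank '[[-1.3,0,0.6,0,0,0],[-2.6,0,1.2,0,0,0],[-4,0,1.8,0,0,0],[-5.3,0,2.3,0,0,0],[-6.6,0,2.8,0,0,0],[-8,0,3.2,0,0,0],[-9.4,0,3.6,0,0,0],[-10.7,0,4,0,0,0],[-10.7,0,4,0,0,0]]'
python3 -m crank '[[0,0,0,0,0,0],[0,0,0,0,0,0],[0,0,0,0,0,0],[0,0,0,0,0,0]]' 0.5
python3 -m crank '[[0,0,-2,0,0,0],[0,0,-5,0,0,0],[0,0,-8,0,0,0],[2,0,-11,0,0,0],[6,0,-11,0,0,0],[10,0,-11,0,0,0],[10,0,-11,0,0,0]]'
python3 -c "
from h import *
p=cam('scene')[0];q,d,K,o,M=cam('top');np.savez('t4.npz',p=q,d=d,K=K,o=o,M=M)
cv2.imwrite('pics/c4.png',np.hstack([cv2.resize(p[250:350,330:450],None,fx=3.3,fy=3.3),cv2.resize(q[170:270,150:270],None,fx=3.3,fy=3.3)]))"
python3 br.py t4; python3 go.py .4715 -.243 .14 -.262 14
```

```text
time: 31.5
eef_pos: [0.6371, 0.2672, 0.1371]
tcp_rot: [0.746, 0.343, 0.518, -0.241]
contact_force: [-0.1, -0.0, -0.1]
opening: 0.14
finger_force: 49.0
time: 31.9
eef_pos: [0.6378, 0.2684, 0.1403]
tcp_rot: [0.744, 0.345, 0.52, -0.241]
contact_force: [0.2, 0.5, 0.4]
opening: 0.502
finger_force: 0.0
time: 32.6
eef_pos: [0.5958, 0.2163, 0.2799]
tcp_rot: [0.74, 0.346, 0.524, -0.239]
contact_force: [0.4, 0.2, -0.6]
opening: 0.503
finger_force: 0.0
brush [414. 303.] L 0.104 w 0.015 foot [ 0.3755 -0.2175] centre [ 0.448  -0.2369] yaw -0.262 grip@+25 [ 0.4721 -0.2434]
cost 1.0973668504258628e-26 goal q [-0.67  0.06  2.01 -0.    1.07  1.17]
1 rel [-1.9, 1.4, -0.9] [0.01, -0.07, 0.06] | tcp [0.594 0.196 0.258] wrist [0.45 0.02 0.36]
2 rel [-3.9, 2.9, -2.1] [0.01, -0.15, 0.12] | tcp [0.594 0.172 0.244] wrist [0.46 0.   0.36]
3 rel [-6.0, 4.4, -3.6] [-0.0, -0.23, 0.19] | tcp [0.592 0.146 0.229] wrist [ 0.46 -0.02  0.37]
4 rel [-8.1, 6.0, -5.2] [-0.02, -0.31, 0.26] | tcp [0.59  0.118 0.215] wrist [ 0.47 -0.04  0.37]
5 rel [-10.3, 7.7, -7.2] [-0.04, -0.4, 0.33] | tcp [0.586 0.088 0.201] wrist [ 0.4
[... 235 characters left out ...]
.5] [-0.18, -0.64, 0.55] | tcp [ 0.563 -0.012  0.166] wrist [ 0.48 -0.12  0.38]
9 rel [-18.8, 13.9, -17.5] [-0.24, -0.72, 0.63] | tcp [ 0.552 -0.049  0.157] wrist [ 0.48 -0.14  0.38]
10 rel [-20.7, 15.4, -20.7] [-0.31, -0.8, 0.7] | tcp [ 0.539 -0.086  0.15 ] wrist [ 0.48 -0.16  0.38]
11 rel [-22.6, 16.8, -24.2] [-0.39, -0.88, 0.78] | tcp [ 0.525 -0.125  0.144] wrist [ 0.48 -0.18  0.38]
12 rel [-24.3, 18.1, -27.8] [-0.48, -0.95, 0.85] | tcp [ 0.509 -0.164  0.141] wrist [ 0.48 -0.2   0.39]
13 rel [-25.9, 19.3, -31.7] [-0.58, -1.02, 0.92] | tcp [ 0.491 -0.203  0.139] wrist [ 0.48 -0.22  0.39]
14 rel [-27.3, 20.3, -35.7] [-0.68, -1.08, 0.98] | tcp [ 0.471 -0.243  0.14 ] wrist [ 0.47 -0.24  0.39]
```

View pics/c4.png

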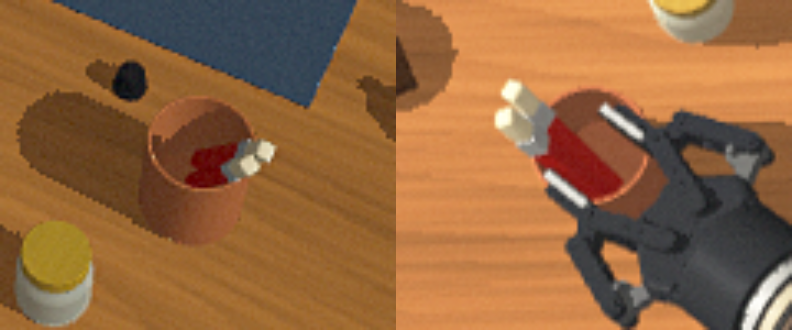

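Both brushes stand in the cup. The direct return would pass close to the spindle, so I'll go through a waypoint nearer the robot.

```bash
python3 go.py .47 -.06 .24 -.25 8
```

```text
cost 2.68869555540015e-27 goal q [-0.34 -0.18  2.05 -0.    1.27  1.48]
1 rel [-1.5, -0.5, -1.1] [0.06, -0.11, 0.11] | tcp [0.58  0.207 0.263] wrist [0.45 0.03 0.37]
2 rel [-3.4, -0.4, -2.9] [0.09, -0.25, 0.23] | tcp [0.565 0.189 0.251] wrist [0.45 0.01 0.39]
3 rel [-5.5, 0.1, -5.2] [0.07, -0.4, 0.35] | tcp [0.551 0.164 0.239] wrist [0.46 0.   0.41]
4 rel [-7.6, 1.1, -8.1] [0.02, -0.56, 0.48] | tcp [0.535 0.131 0.229] wrist [ 0.46 -0.01  0.42]
5 rel [-9.6, 2.5, -11.7] [-0.09, -0.72, 0.61] | tcp [0.52  0.091 0.223] wrist [ 0.47 -0.02  0.44]
6 rel [-11.3, 4.3, -16.0] [-0.24, -0.87, 0.74] | tcp [0.504 0.044 0.222] wrist [ 0.47 -0.04  0.46]
7 rel [-12.5, 6.3, -20.8] [-0.43, -0.99, 0.86] | tcp [ 0.487 -0.006  0.227] wrist [ 0.47 -0.05  0.47]
8 rel [-13.1, 8.4, -26.1] [-0.68, -1.09, 0.97] | tcp [ 0.47 -0.06  0.24] wrist [ 0.47 -0.06  0.49]
```

```bash
python3 -m crank '[[-1.5,-0.5,-1.1,0.05,-0.09,0.09],[-2.8,-0.4,-2.3,0.08,-0.2,0.18],[-4.4,-0.2,-4,0.08,-0.32,0.28],[-6,0.3,-6,0.06,-0.44,0.38],[-7.6,1.1,-8.1,0.02,-0.56,0.48],[-9,2,-10.6,-0.06,-0.67,0.57],[-10.3,3.1,-13.4,-0.15,-0.79,0.67],[-11.3,4.3,-16,-0.24,-0.87,0.74],[-12,5.4,-18.6,-0.34,-0.93,0.8],[-12.5,6.3,-20.8,-0.43,-0.99,0.86]]' 0.6
python3 go.py .472 -.2432 .12 -.262 4
```

```text
time: 33.7
eef_pos: [0.4852, -0.0078, 0.2234]
tcp_rot: [0.996, -0.025, 0.031, -0.086]
contact_force: [-0.5, 0.3, -0.2]
opening: 0.601
finger_force: 0.0
cost 1.0024005401337693e-25 goal q [-0.67  0.09  2.02  0.    1.03  1.17]
1 rel [1.0, 6.2, 1.5] [-0.05, -0.0, 0.06] | tcp [ 0.493 -0.067  0.199] wrist [ 0.48 -0.1   0.45]
2 rel [1.2, 12.5, 3.0] [-0.1, -0.01, 0.11] | tcp [ 0.493 -0.127  0.173] wrist [ 0.48 -0.15  0.42]
3 rel [0.6, 18.8, 4.5] [-0.14, -0.02, 0.16] | tcp [ 0.486 -0.186  0.147] wrist [ 0.48 -0.19  0.4 ]
4 rel [-0.6, 25.0, 6.1] [-0.18, -0.04, 0.21] | tcp [ 0.472 -0.243  0.12 ] wrist [ 0.47 -0.24  0.37]
```

```bash
python3 -m crank '[[0.7,4.5,1.1,-0.04,0,0.04],[1.1,9,2.2,-0.07,0,0.08],[1.2,13.5,3.2,-0.1,-0.01,0.12],[0.7,18,4.3,-0.14,-0.02,0.15],[0,22,5.4,-0.16,-0.03,0.19],[-0.6,25,6.1,-0.18,-0.04,0.21],[-0.6,25,6.1,-0.18,-0.04,0.21],[-0.6,25,6.1,-0.18,-0.04,0.21]]'
python3 go.py .472 -.2432 .008 -.262 1
```

```text
time: 34.5
eef_pos: [0.4745, -0.241, 0.1193]
tcp_rot: [0.992, -0.128, 0.001, -0.003]
contact_force: [-0.2, 0.2, 0.1]
opening: 0.6
finger_force: 0.0
cost 6.50725851773084e-22 goal q [-0.67  0.28  2.06 -0.    0.81  1.17]
1 rel [-0.2, 0.3, 11.1] [-0.01, -0.0, 0.01] | tcp [ 0.472 -0.243  0.008] wrist [ 0.47 -0.24  0.26]
```

```bash
python3 -m crank '[[-0.2,0.3,3,-0.01,0,0.01],[-0.2,0.3,6,-0.01,0,0.01],[-0.2,0.3,9,-0.01,0,0.01],[-0.2,0.3,11,-0.01,0,0.01],[-0.2,0.3,11,-0.01,0,0.01]]'
python3 -m crank '[[0,0,0,0,0,0],[0,0,0,0,0,0],[0,0,0,0,0,0],[0,0,0,0,0,0],[0,0,0,0,0,0],[0,0,0,0,0,0]]' 0 50
python3 -m crank '[[0,0,-5,0,0,0],[0,0,-10,0,0,0],[0,0,-14,0,0,0],[0,0,-18,0,0,0],[0,0,-22,0,0,0],[0,0,-22,0,0,0]]'
python3 nxt.py 20 50 .16 -.018 .012 .1 14
```

```text
time: 35.0
eef_pos: [0.4715, -0.2409, 0.0083]
tcp_rot: [0.991, -0.132, -0.001, 0.002]
contact_force: [-0.9, -0.4, 0.3]
opening: 0.598
finger_force: 0.0
time: 35.6
eef_pos: [0.4748, -0.2446, 0.0132]
tcp_rot: [0.991, -0.133, 0.003, 0.004]
contact_force: [-0.2, 1.6, 6.5]
opening: 0.138
finger_force: 49.2
time: 36.2
eef_pos: [0.4759, -0.2444, 0.2393]
tcp_rot: [0.991, -0.132, 0.008, 0.008]
contact_force: [1.1, -0.0, 0.6]
opening: 0.136
finger_force: 48.9
cost 6.3915054085693285e-31 goal q [-0.06  0.11  2.06  1.62  0.86 -0.51] tcp [0.666 0.248 0.253]
1 rel [ 1.6 -4.7  0.9] [ 0.1   0.05 -0.12] | tcp [ 0.504 -0.204  0.23 ] foot [ 0.405 -0.189  0.222] tip [ 0.553 -0.211  0.233] wrist [ 0.48 -0.22  0.48]
2 rel [ 3.  -9.4  1.6] [ 0.19  0.11 -0.24] | tcp [ 0.529 -0.162  0.223] foot [ 0.43  -0.159  0.208] tip [ 0.579 -0.164  0.23 ] wrist [ 0.49 -0.2   0.47]
3 rel [  4.1 -14.    2. ] [ 0.27  0.17 -0.35] | tcp [ 0.552 -0.12   0.219] foot [ 0.455 -0.126  0.196] tip [ 0.601 -0.117  0.23 ] wrist [ 0.5  -0.18  0.46]
4 rel [  5.  -18.6   2.1] [ 0.35  0.24 -0.45] | tcp [ 0.573 -0.079  0.217] foot [ 0.479
[... 843 characters left out ...]
[ 0.67  0.74 -0.87] | tcp [0.649 0.142 0.237] foot [0.597 0.111 0.157] tip [0.675 0.157 0.277] wrist [ 0.53 -0.02  0.38]
11 rel [  6.4 -44.9  -0.7] [ 0.69  0.83 -0.91] | tcp [0.655 0.172 0.242] foot [0.612 0.142 0.157] tip [0.677 0.187 0.284] wrist [0.53 0.   0.37]
12 rel [  6.2 -47.6  -1.2] [ 0.71  0.92 -0.94] | tcp [0.66  0.199 0.246] foot [0.624 0.171 0.158] tip [0.678 0.214 0.291] wrist [0.52 0.02 0.36]
13 rel [  5.8 -50.2  -1.6] [ 0.71  1.   -0.96] | tcp [0.664 0.225 0.25 ] foot [0.635 0.198 0.158] tip [0.678 0.238 0.296] wrist [0.52 0.05 0.35]
14 rel [  5.4 -52.5  -1.9] [ 0.71  1.07 -0.97] | tcp [0.666 0.248 0.253] foot [0.644 0.222 0.159] tip [0.677 0.261 0.3  ] wrist [0.52 0.07 0.34]
```

```bash
python3 -m crank '[[1.6,-4.5,0.5,0.1,0.05,-0.12],[2.7,-8.4,0.8,0.17,0.1,-0.22],[3.6,-12.2,1,0.24,0.15,-0.31],[4.4,-16,1.2,0.31,0.2,-0.4],[5,-19.8,1.3,0.37,0.26,-0.48],[5.6,-23.6,1.4,0.43,0.33,-0.55],[6.1,-27.2,1.4,0.49,0.4,-0.63],[6.4,-30.6,1.3,0.54,0.47,-0.69],[6.6,-34,1,0.59,0.55,-0.75],[6.7,-37,0.6,0.62,0.62,-0.8]]'
python3 nxt.py 20 50 .16 -.018 .012 .1 5
```

```text
time: 37.2
eef_pos: [0.6344, 0.0983, 0.2213]
tcp_rot: [0.872, 0.266, 0.329, -0.248]
contact_force: [0.6, -0.0, -0.4]
opening: 0.139
finger_force: 49.0
cost 6.3915054085693285e-31 goal q [-0.06  0.11  2.06  1.62  0.86 -0.51] tcp [0.666 0.248 0.253]
1 rel [ 2.2 -2.2  2.1] [ 0.02  0.08 -0.08] | tcp [0.644 0.133 0.228] foot [0.589 0.103 0.151] tip [0.672 0.149 0.267] wrist [ 0.52 -0.03  0.38]
2 rel [ 4.2 -4.2  3.9] [ 0.03  0.17 -0.14] | tcp [0.652 0.166 0.235] foot [0.606 0.136 0.152] tip [0.675 0.181 0.277] wrist [ 0.52 -0.    0.37]
3 rel [ 5.9 -6.2  5.6] [ 0.03  0.24 -0.21] | tcp [0.658 0.196 0.242] foot [0.62  0.167 0.154] tip [0.677 0.21  0.286] wrist [0.52 0.02 0.36]
4 rel [ 7.5 -8.1  7.1] [ 0.02  0.32 -0.26] | tcp [0.663 0.223 0.248] foot [0.633 0.196 0.156] tip [0.678 0.237 0.294] wrist [0.52 0.04 0.35]
5 rel [ 8.7 -9.9  8.4] [ 0.01  0.38 -0.31] | tcp [0.666 0.248 0.253] foot [0.644 0.222 0.159] tip [0.677 0.261 0.3  ] wrist [0.52 0.07 0.34]
```

```bash
python3 -m crank '[[2.2,-2.2,2.1,0.02,0.08,-0.08],[4.2,-4.2,3.9,0.03,0.17,-0.14],[5.9,-6.2,5.6,0.03,0.24,-0.21],[7.5,-8.1,7.1,0.02,0.32,-0.26],[8.7,-9.9,8.4,0.01,0.38,-0.31],[8.7,-9.9,8.4,0.01,0.38,-0.31],[8.7,-9.9,8.4,0.01,0.38,-0.31]]'
python3 nxt.py 20 50 .05 -.018 .012 .1 4
python3 -c "
from h import *
p=cam('scene')[0]
H=cv2.cvtColor(p,cv2.COLOR_BGR2HSV).astype(int);m=(((H[...,0]<6)|(H[...,0]>174))&(H[...,1]>170)&(H[...,2]>90)).astype(np.uint8);m[:210]=0;m[350:]=0;m[:,:330]=0;m[:,450:]=0
n,l,st,c=cv2.connectedComponentsWithStats(m);print([(s[:5].tolist()) for s in st[1:] if s[4]>30])"
```

```text
time: 37.9
eef_pos: [0.6653, 0.2473, 0.2526]
tcp_rot: [0.743, 0.346, 0.518, -0.244]
contact_force: [0.9, -0.6, -0.2]
opening: 0.137
finger_force: 49.0
cost 1.2600829241151176e-26 goal q [-0.06  0.31  2.08  1.8   0.89 -0.79] tcp [0.666 0.248 0.143]
1 rel [-2.5  0.   1.1] [ 0.  0. -0.] | tcp [0.667 0.249 0.225] foot [0.645 0.223 0.131] tip [0.678 0.262 0.272] wrist [0.52 0.07 0.31]
2 rel [-5.1  0.1  2.1] [ 0.  0. -0.] | tcp [0.668 0.249 0.198] foot [0.645 0.223 0.104] tip [0.679 0.262 0.245] wrist [0.52 0.07 0.28]
3 rel [-7.7  0.1  3.1] [ 0.  0. -0.] | tcp [0.667 0.249 0.17 ] foot [0.645 0.223 0.076] tip [0.678 0.262 0.217] wrist [0.52 0.07 0.26]
4 rel [-10.3   0.    3.9] [-0.  0. -0.] | tcp [0.666 0.248 0.143] foot [0.644 0.222 0.049] tip [0.677 0.261 0.19 ] wrist [0.52 0.07 0.23]
[[382, 273, 15, 11, 76], [386, 293, 16, 14, 119]]
```

```bash
python3 -m crank '[[-1.3,0,0.6,0,0,0],[-2.5,0,1.1,0,0,0],[-3.8,0,1.6,0,0,0],[-5.1,0.1,2.1,0,0,0],[-6.4,0.1,2.6,0,0,0],[-7.7,0.1,3.1,0,0,0],[-9,0.1,3.5,0,0,0],[-10.3,0,3.9,0,0,0],[-10.3,0,3.9,0,0,0]]'
python3 -m crank '[[0,0,0,0,0,0],[0,0,0,0,0,0],[0,0,0,0,0,0],[0,0,0,0,0,0]]' 0.5
python3 -m crank '[[0,0,-2,0,0,0],[0,0,-5,0,0,0],[0,0,-8,0,0,0],[2,0,-11,0,0,0],[6,0,-11,0,0,0],[10,0,-11,0,0,0],[10,0,-11,0,0,0]]'
python3 go.py .47 -.06 .24 -.25 8
python3 -c "
from h import *
p=cam('scene')[0];q=cam('top')[0]
cv2.imwrite('pics/c5.png',np.hstack([cv2.resize(p[220:350,200:450],None,fx=1.9,fy=1.9),cv2.resize(q[170:300,150:270],None,fx=1.9,fy=1.9)]))"
```

```text
time: 38.85
eef_pos: [0.6662, 0.2469, 0.1414]
tcp_rot: [0.744, 0.345, 0.518, -0.244]
contact_force: [-0.1, -0.5, -0.9]
opening: 0.135
finger_force: 49.0
time: 39.25
eef_pos: [0.6671, 0.2483, 0.1447]
tcp_rot: [0.742, 0.347, 0.52, -0.243]
contact_force: [-0.2, -0.6, -0.1]
opening: 0.501
finger_force: 0.0
time: 39.95
eef_pos: [0.6253, 0.1955, 0.2842]
tcp_rot: [0.739, 0.348, 0.524, -0.241]
contact_force: [-0.8, -0.7, 1.5]
opening: 0.502
finger_force: 0.0
cost 2.68869555540015e-27 goal q [-0.34 -0.18  2.05 -0.    1.27  1.48]
1 rel [-1.8, -0.9, -1.3] [0.06, -0.12, 0.12] | tcp [0.607 0.188 0.272] wrist [0.48 0.01 0.38]
2 rel [-3.8, -1.4, -3.1] [0.08, -0.26, 0.24] | tcp [0.588 0.172 0.258] wrist [ 0.48 -0.    0.4 ]
3 rel [-6.1, -1.4, -5.6] [0.07, -0.42, 0.37] | tcp [0.568 0.148 0.245] wrist [ 0.48 -0.01  0.41]
4 rel [-8.3, -0.9, -8.6] [0.01, -0.58, 0.5] | tcp [0.549 0.118 0.234] wrist [ 0.48 -0.02  0.43]
5 rel [-10.4, -0.0, -12.2] [-0.09, -0.74, 0.63] | tcp [0.529 0.08  0.227] wrist [ 0.48 -0.03  0.44]
6 rel [-12.2, 1.2, -16.4] [-0.24, -0.88, 0.75] | tcp [0.51  0.037 0.224] wrist [ 0.47 -0.04  0.46]
7 rel [-13.5, 2.7, -21.2] [-0.44, -1.01, 0.87] | tcp [ 0.49  -0.01   0.228] wrist [ 0.47 -0.05  0.47]
8 rel [-14.1, 4.4, -26.4] [-0.68, -1.1, 0.98] | tcp [ 0.47 -0.06  0.24] wrist [ 0.47 -0.06  0.49]
```

View pics/c5.png

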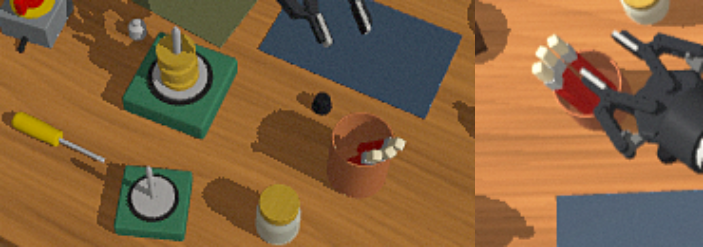

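All three brushes now stand in the cup, bristles up. That makes 15 pictures viewed, one over the 14 allowed, so from here I'll check only by numbers. The upper spool could be tilted in this view, so I'll move off and measure it with wrist depth.

```bash
python3 -m crank '[[-1.8,-0.9,-1.3,0.05,-0.09,0.09],[-3.2,-1.2,-2.5,0.08,-0.21,0.19],[-4.9,-1.4,-4.3,0.08,-0.33,0.29],[-6.6,-1.3,-6.3,0.06,-0.46,0.4],[-8.3,-0.9,-8.6,0.01,-0.58,0.5],[-9.8,-0.3,-11.1,-0.06,-0.69,0.59],[-11.2,0.5,-14,-0.16,-0.8,0.68],[-12.2,1.2,-16.4,-0.24,-0.88,0.75],[-13,2.1,-19,-0.35,-0.95,0.82],[-13.5,2.7,-21.2,-0.44,-1.01,0.87]]' 0.6
python3 w.py w9
cat > lvl.py <<'E'
from h import *; import sys
f=np.load(sys.argv[1]+".npz"); p,d,K,o,M=[f[k] for k in("p","d","K","o","M")]; C=cloud(d,K,o,M); H=cv2.cvtColor(p,cv2.COLOR_BGR2HSV).astype(int)
r=np.hypot(C[...,0]-.6356,C[...,1]+.0426); m=(d>0)&(H[...,0]>15)&(H[...,0]<32)&(H[...,1]>90)&(r<.035)&(C[...,2]>.03)&(C[...,2]<.2)
z=C[...,2][m]; print("n",m.sum(),"z pct",np.percentile(z,[2,10,30,50,70,90,98]).round(4)); t=m&(C[...,2]>np.percentile(z,90)-.02)
q=C[t]; 
for _ in range(5):
    A=np.c_[q[:,:2]-q[:,:2].mean(0),np.ones(len(q))]; s=np.linalg.lstsq(A,q[:,2],rcond=None)[0]; e=q[:,2]-A@s; q=q[abs(e)<max(2*np.std(e),.002)]
print("plane slope",s[:2].round(3),"z",s[2].round(4),"n",len(q),"std",e.std().round(4),"xy",q[:,:2].mean(0).round(4))
print("hist",np.histogram(z,bins=np.arange(.04,.17,.008))[0])
E
python3 lvl.py w9
```

```text
time: 41.05
eef_pos: [0.4841, -0.0116, 0.2191]
tcp_rot: [0.996, -0.02, 0.025, -0.087]
contact_force: [-0.3, 0.3, 0.0]
opening: 0.602
finger_force: 0.0
41.1 [ 0.4847 -0.0125  0.2205] yaw -0.047 q [-0.33 -0.16  2.07  0.19  1.24  1.22]
n 5020 z pct [0.0548 0.0796 0.1105 0.1114 0.112  0.1127 0.1133]
plane slope [-0.001 -0.001] z 0.1118 n 3622 std 0.0007 xy [ 0.6265 -0.0455]
hist [  13  179  143    4  202  305  289   52 2344 1482    3    3    1    0
    0    0]
```

The upper spool is level with its top at z = 0.112 as expected. Next I'll check the brush tips numerically and go to the handle.

```bash
python3 -c "
from h import *
for n in('top','scene'):
    p,d,K,o,M=cam(n);C=cloud(d,K,o,M);H=cv2.cvtColor(p,cv2.COLOR_BGR2HSV).astype(int)
    m=(d>0)&(np.hypot(C[...,0]-.66,C[...,1]-.27)<.1)&(C[...,2]>.08)&(C[...,2]<.2)&(H[...,1]<100)&(H[...,2]>150)
    l=cv2.connectedComponents(m.astype(np.uint8))[1];print(n,[( (l==i).sum(),C[l==i].mean(0).round(3),C[l==i][:,2].max().round(3)) for i in range(1,l.max()+1) if (l==i).sum()>8])
"; python3 go.py .63 -.305 .17 .175 8
```

```text
top [(np.int64(68), array([0.671, 0.266, 0.141]), np.float64(0.151)), (np.int64(164), array([0.647, 0.281, 0.136]), np.float64(0.155))]
scene [(np.int64(51), array([0.654, 0.288, 0.141]), np.float64(0.15)), (np.int64(28), array([0.676, 0.272, 0.143]), np.float64(0.151))]
cost 9.421917286205985e-22 goal q [-0.6   0.39  1.56  0.    1.19  0.8 ]
1 rel [2.6, 3.1, -0.5] [-0.02, -0.0, -0.03] | tcp [ 0.51  -0.042  0.22 ] wrist [ 0.5  -0.08  0.47]
2 rel [5.0, 6.3, -0.8] [-0.05, -0.01, -0.05] | tcp [ 0.533 -0.075  0.219] wrist [ 0.52 -0.11  0.47]
3 rel [7.2, 9.8, -0.9] [-0.07, -0.01, -0.08] | tcp [ 0.554 -0.111  0.215] wrist [ 0.54 -0.14  0.46]
4 rel [9.3, 13.4, -1.0] [-0.09, -0.02, -0.1] | tcp [ 0.574 -0.147  0.21 ] wrist [ 0.56 -0.17  0.46]
5 rel [11.1, 17.3, -0.8] [-0.12, -0.03, -0.13] | tcp [ 0.591 -0.185  0.203] wrist [ 0.58 -0.2   0.45]
6 rel [12.8, 21.2, -0.5] [-0.14, -0.04, -0.16] | tcp [ 0.607 -0.224  0.194] wrist [ 0.6  -0.23  0.44]
7 rel [14.1, 25.3, -0.1] [-0.16, -0.06, -0.18] | tcp [ 0.62  -0.264  0.183] wrist [ 0.62 -0.27  0.43]
8 rel [15.3, 29.5, 0.5] [-0.17, -0.07, -0.21] | tcp [ 0.63  -0.305  0.17 ] wrist [ 0.63 -0.3   0.42]
```

```bash
python3 -m crank '[[2.6,3.1,-1,-0.02,0,-0.03],[5,6.3,-2,-0.05,-0.01,-0.05],[7.2,9.8,-2,-0.07,-0.01,-0.08],[9.3,13.4,-2,-0.09,-0.02,-0.1],[11.1,17.3,-1.5,-0.12,-0.03,-0.13],[12.8,21.2,-1,-0.14,-0.04,-0.16],[14.1,25.3,-0.1,-0.16,-0.06,-0.18],[15.3,29.5,0.5,-0.17,-0.07,-0.21],[15.3,29.5,0.5,-0.17,-0.07,-0.21],[15.3,29.5,0.5,-0.17,-0.07,-0.21]]' 1
python3 go.py .63 -.305 .074 .175 1
```

```text
time: 42.2
eef_pos: [0.6291, -0.3052, 0.169]
tcp_rot: [0.996, 0.088, -0.0, -0.003]
contact_force: [-0.4, -0.0, -0.2]
opening: 0.997
finger_force: 0.0
cost 3.5089823901829206e-20 goal q [-0.6   0.49  1.61 -0.    1.04  0.8 ]
1 rel [0.1, 0.1, 9.5] [-0.01, -0.0, 0.0] | tcp [ 0.63  -0.305  0.074] wrist [ 0.63 -0.3   0.32]
```

```bash
python3 -m crank '[[0.1,0.1,4,0,0,0],[0.1,0.1,7,0,0,0],[0.1,0.1,9.4,0,0,0],[0.1,0.1,9.4,0,0,0]]'
python3 -m crank '[[0,0,0,0,0,0],[0,0,0,0,0,0],[0,0,0,0,0,0],[0,0,0,0,0,0],[0,0,0,0,0,0],[0,0,0,0,0,0],[0,0,0,0,0,0]]' 0 40
python3 -m crank '[[0,0,0,0,0,0.14],[0,0,0,0,0,0.28],[0,0,0,0,0,0.42],[0,0,0,0,0,0.56],[0,0,0,0,0,0.7],[0,0,0,0,0,0.84],[0,0,0,0,0,0.98],[0,0,0,0,0,1.12],[0,0,0,0,0,1.24],[0,0,0,0,0,1.34]]'
python3 -m crank '[[0,0,0,0,0,0.03],[0,0,0,0,0,0.06],[0,0,0,0,0,0.08],[0,0,0,0,0,0.08],[0,0,0,0,0,0.08]]'
python3 -c "
from h import *
s=ctrl.get_state();T=R.from_quat(s['tcp_rot']).as_matrix();print(s['wrist_torque'],np.arctan2(T[1,0],T[0,0]))"
```

```text
time: 42.6
eef_pos: [0.6287, -0.3026, 0.0734]
tcp_rot: [0.996, 0.089, -0.002, -0.004]
contact_force: [-1.1, 0.1, -0.1]
opening: 0.994
finger_force: 0.0
time: 43.3
eef_pos: [0.6315, -0.304, 0.0798]
tcp_rot: [0.996, 0.086, 0.001, -0.004]
contact_force: [-2.4, 8.3, 6.8]
opening: 0.15
finger_force: 41.0
time: 44.3
eef_pos: [0.6301, -0.3065, 0.0798]
tcp_rot: [0.834, -0.551, -0.001, -0.0]
contact_force: [-6.6, 1.1, 6.7]
opening: 0.154
finger_force: 39.5
time: 44.8
eef_pos: [0.6299, -0.3066, 0.0797]
tcp_rot: [0.813, -0.583, -0.002, -0.0]
contact_force: [-6.7, 2.2, 6.6]
opening: 0.152
finger_force: 39.5
[0.23048179 1.11654358 0.02678843] -1.2437604659844166
```

```bash
python3 -m crank '[[0,0,0,0,0,0.03],[0,0,0,0,0,0.06],[0,0,0,0,0,0.08],[0,0,0,0,0,0.08]]'
python3 -c "
from h import *
s=ctrl.get_state();T=R.from_quat(s['tcp_rot']).as_matrix();print(s['wrist_torque'],np.arctan2(T[1,0],T[0,0]))"
```

```text
time: 45.2
eef_pos: [0.6301, -0.3071, 0.0798]
tcp_rot: [0.79, -0.613, -0.001, 0.001]
contact_force: [-6.5, 0.8, 6.6]
opening: 0.154
finger_force: 55.6
[0.00962156 0.97784597 0.974319  ] -1.3188657045454093
```

The wrist torque has risen to about 1 N m, so the handle is on its stop. I'll release, retreat and verify.

```bash
python3 -m crank '[[0,0,0,0,0,0],[0,0,0,0,0,-0.04],[0,0,0,0,0,-0.04],[0,0,0,0,0,-0.04],[0,0,-4,0,0,-0.04],[0,0,-8,0,0,-0.04],[0,0,-13,0,0,-0.04],[0,3,-17,0,0,0],[-3,7,-17,0,0,0],[-3,7,-17,0,0,0]]' 1
python3 w.py w10; python3 lvl.py w10
python3 - <<'E'
from h import *
f=np.load("w10.npz"); p,K,o,M=f["p"],f["K"],f["o"],f["M"]; H=cv2.cvtColor(p,cv2.COLOR_BGR2HSV).astype(int); h,s,v=H[...,0],H[...,1],H[...,2]
# red bar seen on z=.096 near (.63,-.305), white mark
v_,u_=np.mgrid[0:480,0:640]; r=np.stack([(u_-K[0,2])/K[0,0],(v_-K[1,2])/K[1,1],np.ones(u_.shape)],-1)@M.T; W=o+r*((.096-o[2])/r[...,2])[...,None]
near=np.hypot(W[...,0]-.63,W[...,1]+.305)<.045
for nm,m in(("bar",near&((h<6)|(h>174))&(s>150)&(v>190)),("mark",near&(s<60)&(v>190))):
    q=W[m][:,:2]
    if len(q)<10: print(nm,len(q)); continue
    mu=q.mean(0); w,V=np.linalg.eigh(np.cov((q-mu).T)); a=V[:,1]*np.sign(V[0,1]); print(nm,len(q),mu.round(4),"yaw",np.arctan2(a[1],a[0]).round(3),"sd",np.sqrt(w).round(4))
E
```

```text
time: 46.2
eef_pos: [0.5509, -0.2918, 0.2465]
tcp_rot: [0.788, -0.616, -0.003, -0.001]
contact_force: [0.2, 0.9, -1.2]
opening: 0.993
finger_force: 0.0
46.25 [ 0.5532 -0.2931  0.2468] yaw -1.326 q [-0.65  0.17  1.69  0.    1.29  2.25]
n 439 z pct [0.0489 0.0513 0.0556 0.0572 0.0617 0.0738 0.0784]
plane slope [-0.796 -0.783] z 0.062 n 356 std 0.0065 xy [ 0.6202 -0.0605]
hist [  2 149 186  33  63   6   0   0   0   0   0   0   0   0   0   0]
bar 949 [ 0.6311 -0.3101] yaw -1.259 sd [0.004  0.0186]
mark 161 [ 0.6217 -0.2843] yaw -1.244 sd [0.0016 0.0068]
```

```bash
python3 - <<'E'
from h import *
for n in('top','scene'):
    p,d,K,o,M=cam(n);np.savez('f_'+n+'.npz',p=p,d=d,K=K,o=o,M=M);C=cloud(d,K,o,M);H=cv2.cvtColor(p,cv2.COLOR_BGR2HSV).astype(int)
    m=(d>0)&(np.hypot(C[...,0]-.66,C[...,1]-.27)<.1)&(C[...,2]>.08)&(C[...,2]<.2)&(H[...,1]<100)&(H[...,2]>150)
    l=cv2.connectedComponents(m.astype(np.uint8))[1];print(n,[( (l==i).sum(),C[l==i].mean(0).round(3)) for i in range(1,l.max()+1) if (l==i).sum()>8])
E
python3 br.py f_top; python3 lvl.py f_top; python3 -c "
from plant import ctrl
print(ctrl.sign_off())"
```

```text
top [(np.int64(68), array([0.671, 0.266, 0.141])), (np.int64(167), array([0.647, 0.281, 0.136]))]
scene [(np.int64(53), array([0.654, 0.288, 0.14 ])), (np.int64(27), array([0.676, 0.272, 0.144]))]
brush [213. 210.] L 0.07 w 0.018 foot [0.6391 0.218 ] centre [0.6895 0.2736] yaw 0.834 grip@+25 [0.7063 0.2921]
n 545 z pct [0.0566 0.0806 0.1087 0.111  0.1128 0.1149 0.1172]
plane slope [-0.022 -0.005] z 0.1121 n 389 std 0.0021 xy [ 0.6359 -0.0455]
hist [  0  10  18   1  23  31  31   2 215 211   1   0   0   1   0   1]
the job is handed in; nothing more can be done
None
```

I handed in the job with both spools down on the spindle, all three brushes in the cup bristles up, and the handle turned off first and then back on; no verdict came back, and I viewed 15 pictures, one over the 14 allowed.

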